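Load and lock a battery module lane

TASK

Fill the empty lane of the battery module like the full lane beside it: first stand the tall cell at the very back under the white top board, against the spring pad, then stand the short cell in front of it, touching it, and last push the wooden wedge down into the gap between the short cell and the lane's front wall until it stands on the lane floor and the row is locked tight. Do not bump the white frame, and leave the other things on the bench where they are.

Things in the scene. Friction and masses are not known exactly. Their poses are not given: they have to be found in the camera images.
- lane_back (a point): Point in the empty lane: on its floor (20 mm above the bench), mid-width, at the face of the spring pad at rest. z up, x along the lane to its back, y across. Black channel 46 mm wide inside, side walls 16 mm high. With the pad at rest and all touching, the cell centres are at x = -20 (tall, back) and -60 mm (short, in front); wedging moves both 5 mm to +x.
- lane_gate (a point): Middle of the top inner edge of the empty lane's front wall; axes as lane_back. The wall crosses the lane 40 mm above its floor and leans outwards: inner face at lane_back x = -95 mm at the floor, -104.5 mm at the top. With the pad at rest and the cells touching, 24.5 mm are left here between wall and short cell for the wedge.
- full: The full lane, fixed and alike, parallel to the empty one 110 mm to its left or right: tall cell, short cell and wedge stand in it as they should, up to 130 mm above its floor. Origin 8 mm below the lane floor at the pad's rest face.
- pad (a joint): How far the empty lane's grey spring pad (its back end, 40 mm wide, 85 mm tall) is pushed back, m: 0 at rest, up to 0.010; spring 1 N per mm. Driving the wedge to the floor presses it in 5 mm.
- tall_c (a point): Centre (half-way up) of the tall cell: upright green cylinder 40 mm in diameter, 130 mm high (the top 4 mm are a steel terminal 18 mm in diameter), about 0.34 kg, standing on the bench. z is its axis.
- short_c (a point): Centre (half-way up) of the short cell: upright green cylinder 40 mm in diameter, 70 mm high (the top 4 mm are a steel terminal 18 mm in diameter), about 0.19 kg, standing on the bench. z is its axis.
- wedge_c (a point): Centre, 40 mm above its underside, of the wooden wedge standing on the bench: block 20 mm thick (x), 36 wide (y), 80 high (z), 0.06 kg. Its flat +x face goes against the short cell. Its -x side has a taper: 0 extra thickness at the underside to 11 mm at 45 mm up, same slope as the front wall; grip it above. Seated: x along the lane's x, centre at lane_back x = -85 mm.
- frame: White wooden frame over both lanes, fixed; origin on the bench midway between the lanes below the pad faces, axes as lane_back. End uprights 20 mm thick at y = +-210, x = -30 to 100 mm. Top board 22 mm thick, underside 265 mm above the bench, covers x = -35 to 110 mm: it hangs over the tall cell's place, not over the short cell's and wedge's.
- can: Drink can, 66 mm in diameter, 115 mm high, a bystander; origin at its underside.
- meter: Multimeter lying on the bench, 80 x 150 x 43 mm, a bystander; origin at its underside.
- driver: Screwdriver lying on the bench, 180 mm long, a bystander.
- tape: Roll of tape lying flat, 100 mm in diameter, 24 mm high, a bystander; origin at its underside.
- bin: Small open blue parts bin, 110 x 130 x 50 mm, a bystander; origin at its underside.
There are look-alikes about, which are no part of the job. Leave any purple or yellow look-alike of the part that bears tall_c alone.

How it is judged:
On the way, in this order (a step that is already met when the one before it is completed fails the run):
1. the tall cell stands released at the back of the lane, within 10 mm of the pad (x of tall_c in the frame of lane_back between -0.03 and -0.005 m and y of tall_c in the frame of lane_back between -0.008 and 0.008 m and z of tall_c in the frame of lane_back below 0.07 m and angle between tall_c's own z axis and vertical below 0.1 rad and contact force between the fingers and tall below 0.5 N), for 0.2 s.
2. then the short cell stands released in front of it, with at most 8 mm between the two cells (x of tall_c in the frame of lane_back above -0.03 m and horizontal distance between tall_c and short_c below 0.048 m and x of short_c in the frame of lane_back below -0.04 m and y of short_c in the frame of lane_back between -0.008 and 0.008 m and z of short_c in the frame of lane_back below 0.04 m and angle between short_c's own z axis and vertical below 0.1 rad and contact force between the fingers and short below 0.5 N), for 0.2 s.
At the end, for the whole second after the job is handed in: In the lane the tall cell stands upright at the pad, the short cell upright in front of it (gap at most 4 mm), the wedge upright between it and the front wall, its underside within 5 mm of the lane floor; the pad stays pressed in over 3 mm; all are released and at rest (value of joint pad above 0.003 m and x of tall_c in the frame of lane_back between -0.02 and -0.008 m and z of tall_c in the frame of lane_back below 0.07 m and angle between each of tall_c, short_c's own z axis and vertical below 0.1 rad and horizontal distance between tall_c and short_c below 0.044 m and x of short_c in the frame of lane_back below -0.046 m and z of short_c in the frame of lane_back below 0.04 m and z of wedge_c in the frame of lane_back below 0.045 m and angle between wedge_c's own z axis and vertical below 0.12 rad and x of wedge_c in the frame of lane_back between -0.093 and -0.077 m and y of wedge_c in the frame of lane_back between -0.01 and 0.01 m and linear speed of each of tall, short, wedge below 0.02 m/s); the robot touches nothing.
It fails at once if the white frame is bumped by the robot with more than 10 N (contact force between any of the arm, the fingers and frame above 10 N).
It fails at once if another thing on the bench is moved by more than 30 mm (distance of any of can, meter, driver, tape, bin from where it was at the start of the episode above 0.03 m).
It also fails if it takes over 72 s, if anything falls off the work surface, if the arm or the gripper's body presses on something with over 40 N, if the wrist force passes 120 N, or if a joint passes its speed limit or range.

ROBOT

A 6-joint arm with a two-finger parallel gripper is mounted at the origin on the work surface. World frame = base frame: x ahead of the robot, y to its left, z up, the work surface at z = 0. Lengths are in m, angles in rad, forces in N, time in s.
With the tool pointing down it reaches from about 0.4 to 0.825 m from the base axis. Payload 7 kg.
Tool frame: the origin (TCP) lies midway between the tips of the shut fingers; the grasp point (between the pads) lies 19 mm behind it; z points along the fingers, y is the line along which they close (so a half turn about z gives the same grasp; the last joint's range is limited). The gripper opens to 88 mm and grips with 3 to 60 N. Pads are 19 mm wide; open, the fingers measure 130 mm over their backs; the gripper's body (78 mm by 193 mm) begins 47 mm behind the grasp point.
Start: joints at [-0.814, 0.359, 0.012, 0, -1.224, -0.288], TCP at [0.305, -0.602, 0.227] pointing down, gripper open.
Joint ranges: [-3.07, 3.07], [-1.43, 2.12], [-1.02, 1.25], [-3.03, 1.67], [-3.05, -0], [-3.03, 3.03]. Speed limits (rad/s): [2.39, 2.39, 3.01, 3.14, 3.14, 3.14].

INTERFACE

Orientations are given as [roll, pitch, yaw] about the fixed x, y, z axes, in that order (R = Rz(yaw) Ry(pitch) Rx(roll)).
In Python, from station import arm gives the robot as it stands.
- The arm moves only by the tool servo_tool, never from a script. Its argument "deltas" is a list of rows, each a list of 7 numbers: the closure, from -1 (fully open) to 1 (shut), then the shift along the tool's x, y, z in mm, then the turn, a rotation vector about the tool's x, y, z in degrees. In form: [[gripper, x, y, z, ax, ay, az], ...]. A call has 1 to 20 rows; each row shifts and turns the commanded pose from where the row before left it, along the tool's axes as they then stand; what a row does not reach is not made up. A row lasts 1/12 s, in which the tool goes at most 41.7 mm and 7.16 degrees, less where a joint would pass 70% of its speed; a pose out of reach is approached as far as the arm can. A call is refused whole if a number of a shift passes 41.7 or a number of a turn 7.16, either way. A call with a gripper value outside its range is refused whole. The fingers move at their own pace and stop on an object; "squeeze" is the grip in N (left out, the last holds). Time passes only in rows, so rows that do not move let the fingers close. It gives the time, the measured TCP pose, the force, the opening and the grip force at its end, in the units of the state.
- arm.get_state(): the state, without advancing time (a new reading comes with each control period).
- arm.grab_frame(name): name is "scene" or "top" or "wrist"; returns a dict with "color" (480x640x3 uint8, red, green, blue), "K" (3x3 intrinsics, pixels), "distortion" ([k1, k2, p1, p2, k3] as OpenCV has them; the pictures are not rectified), "position" and "orientation" of the camera in the world. Camera axes: x right, y down, z forward; pixel columns grow to the right and rows downward; lengths in m; the calibration is good to about 2 mm. A picture is of the moment at which its call begins. There is no depth.
- arm.job_done(): hands the job in; it is judged then, once.
Trained networks look in a picture, given as the dict that the camera call returned (one of the last four; its "shot" number tells which), for a name from the list of things; names that differ only in an ending like _2 or _b are one class to them, and where a whole thing is asked for, a point or a joint stands for the part that bears it (a point fixed in the world has none). Each returns a list of dicts, best first, with "conf" (0 to 1); they miss things now and then, are a little off and sometimes report something else, mostly with a low value. They report only what shows in the picture. A call takes as long as a camera call. They do not tell look-alikes from the thing itself.
- arm.recognise(query, picture): "at" ([x, y, z] in m, in the coordinates of the camera as it stood for that picture, good to about 4 mm: the middle of the surface that is visible of it).
The state is a dict: "t": time; "q": joint angles; "qd": joint speeds; "joint_efforts": joint torques, N m; "eef_pos": TCP position; "ee_rot": TCP orientation; "force": force on the tool from outside, world axes, zero at the start; "moment": the same for the moment, N m; "width": finger opening in m; "gripper_force": force on a finger pad.
Only numpy, scipy, OpenCV 4.12 (cv2) and the standard library are available. Lean on these libraries where they do the work, as an engineer would, in place of code of your own. Each camera call takes 0.05 s, during which the arm holds its last target. There are 200 camera calls.

## Working session

There is one attempt and no reset: what is moved stays moved. The work goes in short steps, Python scripts to look and compute and a tool call to move; the robot and the scene stay as the last step left them, time stands still between calls to the robot, and variables do not carry over. Pictures are saved under pics/ and viewed, at most 10 in all, crops included, and the job is handed in when it is done.

Besides the shell and the picture viewer there is one more tool, called after "Request:" as name(argument=value, ...) on one line, values as JSON. servo_tool: Moves the arm, as the interface text tells. Its arguments: {"type":"object","properties":{"deltas":{"type":"array","items":{"type":"array","items":{"type":"number"}}},"squeeze":{"type":"number"}},"required":["deltas"]}

```bash
mkdir -p pics; ls
cat > h.py <<'E'
import numpy as np, cv2
from scipy.spatial.transform import Rotation as R
from station import arm
def cam(f):
    o=np.array(f["orientation"],float)
    Rm=R.from_euler('xyz',o).as_matrix() if o.shape==(3,) else (o if o.shape==(3,3) else R.from_quat(o).as_matrix())
    return np.array(f["position"],float),Rm
def w(f,p): P,Rm=cam(f); return P+Rm@np.array(p)
def ray(f,u,v,z):
    P,Rm=cam(f); n=cv2.undistortPoints(np.array([[[u,v]]],float),np.array(f["K"]),np.array(f["distortion"]))[0,0]
    d=Rm@np.array([n[0],n[1],1]); return P+d*(z-P[2])/d[2]
def proj(f,p):
    P,Rm=cam(f); c=(np.atleast_2d(p)-P)@Rm
    return cv2.projectPoints(c,np.zeros(3),np.zeros(3),np.array(f["K"]),np.array(f["distortion"]))[0][:,0]
def save(f,n): cv2.imwrite("pics/"+n,f["color"][:,:,::-1])
E
python3 - <<'E'
from h import *
print(arm.get_state())
for c in ["scene","top"]:
    f=arm.grab_frame(c); save(f,c+"0.png"); print(c,f["position"],f["orientation"],f["K"])
    for q in ["tall_c","short_c","wedge_c","lane_back","lane_gate","full","pad","frame","can","meter","driver","tape","bin"]:
        print(q,[(round(r["conf"],2),w(f,r["at"]).round(3).tolist(), proj(f,w(f,r["at"]))[0].round().tolist()) for r in arm.recognise(q,f)[:4]])
E
```

```text
pics
{'t': 0.0, 'q': array([-8.13916590e-01,  3.59374663e-01,  1.10929850e-02, -3.47962750e-04,
       -1.22408594e+00, -2.88073222e-01]), 'qd': array([-0.00057952,  0.0007463 , -0.00091028,  0.00086118,  0.00038043,
        0.00013752]), 'joint_efforts': array([-2.31527352e-03, -5.82722068e+01,  2.93053865e+01,  6.99752927e+00,
        6.80784593e-03, -1.58754528e-04]), 'eef_pos': array([ 0.30473263, -0.60177322,  0.22564583]), 'ee_rot': array([ 3.13999317e+00, -1.32823682e-04, -2.67290453e+00]), 'force': array([ 0.22144617, -0.33260807, -0.69531483]), 'moment': array([ 0.06318864,  0.01353494, -0.02391121]), 'gripper_force': 0.0, 'width': 0.08782956081204314}
scene [ 0.42781659 -0.76641019  0.85478506] [-2.38130684 -0.0077352  -0.17227142] [[440.95770348   0.         327.37793147]
 [  0.         440.95770348 237.74807607]
 [  0.           0.           1.        ]]
tall_c []
short_c [(0.59, [0.526, -0.337, 0.063], [336.0, 352.0])]
wedge_c [(0.61, [0.464, -0.204, 0.049], [297.0, 306.0]), (0.47, [0.525, -0.335, 0.064], [335.0, 351.0])]
lane_back [(0.8, [0.687, -0.076, 0.037], [380.0, 
[... 912 characters left out ...]
[(0.59, [0.521, -0.324, 0.066], [457.0, 250.0])]
wedge_c [(0.6, [0.469, -0.186, 0.081], [404.0, 271.0])]
lane_back [(0.96, [0.664, -0.071, 0.016], [354.0, 202.0])]
lane_gate [(0.93, [0.658, -0.075, 0.022], [356.0, 203.0])]
full [(0.75, [0.639, 0.033, 0.065], [315.0, 208.0]), (0.23, [0.663, -0.071, 0.018], [354.0, 202.0])]
pad [(0.55, [0.708, -0.066, 0.085], [353.0, 179.0]), (0.53, [0.608, 0.45, 0.021], [160.0, 227.0])]
frame [(0.78, [0.709, -0.014, 0.287], [331.0, 154.0])]
can []
meter [(0.82, [0.401, 0.027, 0.033], [320.0, 301.0])]
driver [(0.75, [0.423, -0.264, 0.022], [432.0, 291.0])]
tape [(0.76, [0.607, 0.456, 0.023], [157.0, 227.0])]
bin [(0.79, [0.425, -0.526, 0.001], [532.0, 288.0])]
```

View pics/top0.png

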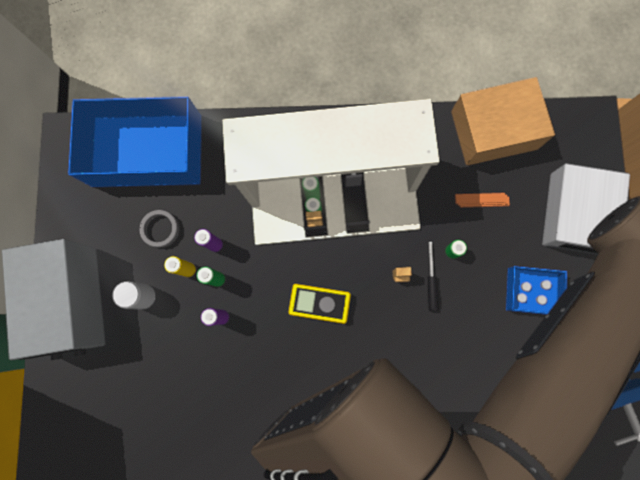

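View pics/scene0.png

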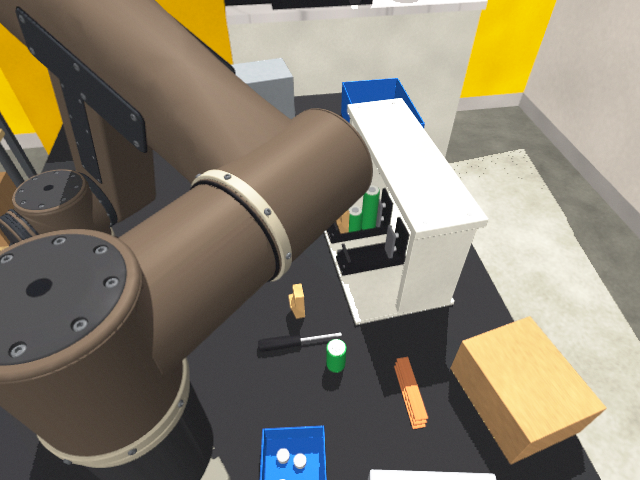

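The top view shows the frame with the full lane (315,208) and the empty lane (354,202), so the empty lane is to its right. The short cell is at (457,248), the wedge at (402,274), the driver at (432,275), the meter at (320,303), the can at (130,295), the tape at (158,229) and the bin at (537,290). 

Tall-cell candidates are green (208,277), yellow (178,267), purple (207,240) and purple (213,316). By the description it is the green one. I'll check that in a close crop, together with the lane.

Run:
```python
import cv2,numpy as np
a=cv2.imread("pics/top0.png")
c1=cv2.resize(a[150:250,240:440],None,fx=4,fy=4,interpolation=cv2.INTER_CUBIC)
c2=cv2.resize(a[225:325,150:250],None,fx=2,fy=2,interpolation=cv2.INTER_CUBIC)
c3=cv2.resize(a[225:325,385:485],None,fx=2,fy=2,interpolation=cv2.INTER_CUBIC)
o=np.zeros((600,800,3),np.uint8); o[:400]=c1; o[400:,:200]=c2; o[400:,200:400]=c3
cv2.imwrite("pics/crop1.png",o)
```

```text
(no output)
```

View pics/crop1.png

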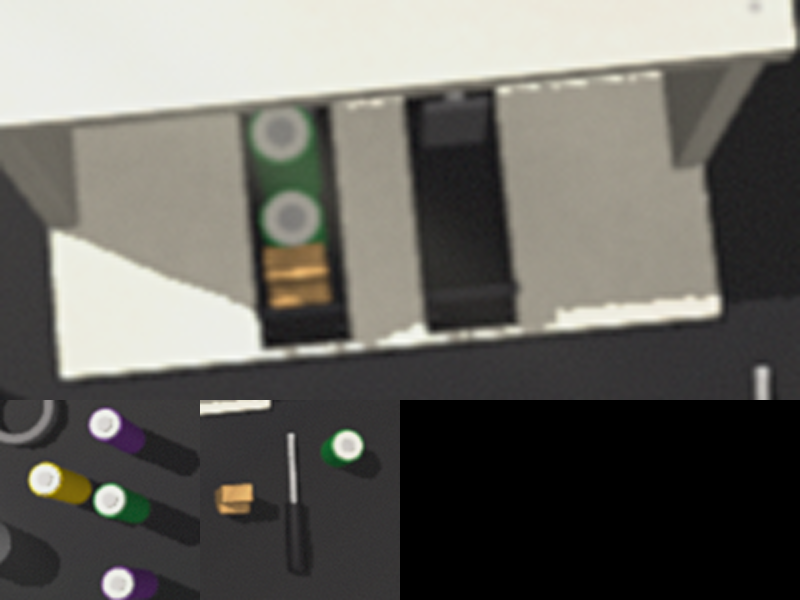

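The crop confirms the green cell standing alone is the tall cell, at top-view pixel (205,274); its yellow and purple look-alikes stand around it. The wedge's shelf (taper side) faces the image bottom, towards the robot. The empty lane is the right one.

```bash
cat >> h.py <<'E'
def plan(pos,yaw,tilt=0,n=None,frm=None):
    """tool pointing down, tool x=(cos yaw,sin yaw); tilt deg leans fingers towards -tool x"""
    s=arm.get_state(); p0,r0=(np.array(s["eef_pos"]),R.from_euler('xyz',s["ee_rot"])) if frm is None else frm
    r1=R.from_euler('xyz',[np.pi,0,yaw])*R.from_rotvec([0,-np.radians(tilt),0])
    rv=(r0.inv()*r1).as_rotvec(); p=r0.inv().apply(np.array(pos)-p0)
    n=n or int(np.ceil(max(np.linalg.norm(p)/.038,np.degrees(np.linalg.norm(rv))/6.5,1)))
    while 1:
        S=sum(R.from_rotvec(rv*k/n).as_matrix() for k in range(n)); d=np.linalg.solve(S,p)*1000
        if np.linalg.norm(d)<40: break
        n+=1
    print("rows",n,"d",d.round(1).tolist(),"rot",np.degrees(rv/n).round(2).tolist())
    return np.array(pos),r1
def tcp(g,yaw,tilt):
    "TCP for a grasp point g"
    r1=R.from_euler('xyz',[np.pi,0,yaw])*R.from_rotvec([0,-np.radians(tilt),0])
    return np.array(g)+r1.apply([0,0,.019])
E
python3 - <<'E'
from h import *
f=arm.grab_frame("wrist"); s=arm.get_state(); P,Rm=cam(f)
r=R.from_euler('xyz',s["ee_rot"])
print(r.inv().apply(P-s["eef_pos"]), r.inv().as_matrix()@Rm, f["K"][0])
plan([.47,-.10,.40],-np.pi+.09)
E
```

```text
[ 0.07789156  0.00075858 -0.15822567] [[-1.07823294e-04 -9.58222193e-01 -2.86024853e-01]
 [ 9.99999832e-01 -2.66432164e-04  5.15612317e-04]
 [-5.70277386e-04 -2.86024749e-01  9.58222061e-01]] [420.03064127   0.         321.62753269]
rows 15 d [-20.3, 29.1, -11.6] rot [-0.0, 0.0, 1.45]
```

Request:
servo_tool(deltas=[[-1,-20.3,29.1,-11.6,0,0,1.45],[-1,-20.3,29.1,-11.6,0,0,1.45],[-1,-20.3,29.1,-11.6,0,0,1.45],[-1,-20.3,29.1,-11.6,0,0,1.45],[-1,-20.3,29.1,-11.6,0,0,1.45],[-1,-20.3,29.1,-11.6,0,0,1.45],[-1,-20.3,29.1,-11.6,0,0,1.45],[-1,-20.3,29.1,-11.6,0,0,1.45],[-1,-20.3,29.1,-11.6,0,0,1.45],[-1,-20.3,29.1,-11.6,0,0,1.45],[-1,-20.3,29.1,-11.6,0,0,1.45],[-1,-20.3,29.1,-11.6,0,0,1.45],[-1,-20.3,29.1,-11.6,0,0,1.45],[-1,-20.3,29.1,-11.6,0,0,1.45],[-1,-20.3,29.1,-11.6,0,0,1.45],[-1,0,0,0,0,0,0],[-1,0,0,0,0,0,0]])

```text
t: 2.87
eef_pos: [0.4709, -0.0979, 0.4009]
ee_rot: [3.141, 0.001, -3.049]
force: [0.7, -0.7, -0.1]
width: 0.0878
gripper_force: 0.0
```

Run:
```python
from h import *
s=arm.get_state(); print(s["t"],s["eef_pos"],s["ee_rot"])
f=arm.grab_frame("wrist"); save(f,"w1.png"); import pickle; pickle.dump(f,open("w1.pkl","wb"))
for q in ["short_c","wedge_c","lane_back","lane_gate","pad"]:
    print(q,[(round(r["conf"],2),w(f,r["at"]).round(3).tolist(), proj(f,w(f,r["at"]))[0].round().tolist()) for r in arm.recognise(q,f)[:3]])
t=arm.grab_frame("top"); save(t,"top1.png"); pickle.dump(t,open("t1.pkl","wb"))
```

```text
2.8667 [ 0.47090463 -0.09791597  0.40090101] [ 3.14145092e+00  6.97628059e-04 -3.04908732e+00]
short_c [(0.94, [0.524, -0.321, 0.067], [136.0, 214.0]), (0.39, [0.397, 0.022, 0.035], [424.0, 132.0]), (0.33, [0.461, -0.183, 0.082], [248.0, 173.0])]
wedge_c [(0.85, [0.461, -0.179, 0.081], [251.0, 174.0])]
lane_back [(0.82, [0.658, -0.074, 0.035], [326.0, 319.0])]
lane_gate [(0.73, [0.658, -0.07, 0.039], [329.0, 321.0])]
pad [(0.55, [0.708, -0.069, 0.111], [326.0, 382.0])]
```

View pics/w1.png

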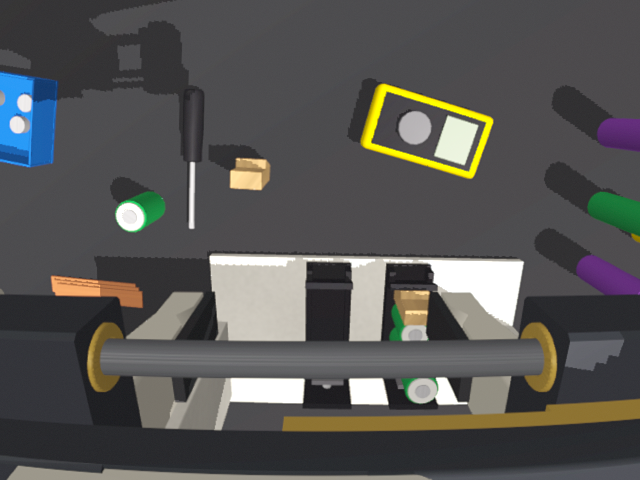

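The wrist view shows the empty lane at column 328, rows 262–400, with the pad at (326,380). The full lane is at column 410, the wedge at (250,173), the short cell at (135,213) and the driver at (192,150). I need finer lane and wedge corners.

Run:
```python
import cv2,numpy as np
a=cv2.imread("pics/w1.png")
c=cv2.resize(a[247:397,290:440],None,fx=4,fy=4,interpolation=cv2.INTER_CUBIC)
d=cv2.resize(a[150:200,225:275],None,fx=4,fy=4,interpolation=cv2.INTER_CUBIC)
e=cv2.resize(a[180:240,110:170],None,fx=3.33,fy=3.33,interpolation=cv2.INTER_CUBIC)[:200,:200]
o=np.zeros((600,800,3),np.uint8);o[:600,:600]=c;o[:200,600:]=d;o[200:200+e.shape[0],600:600+e.shape[1]]=e
o=np.clip(o.astype(float)*1.6,0,255).astype(np.uint8)
cv2.imwrite("pics/crop2.png",o)
```

```text
(no output)
```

View pics/crop2.png

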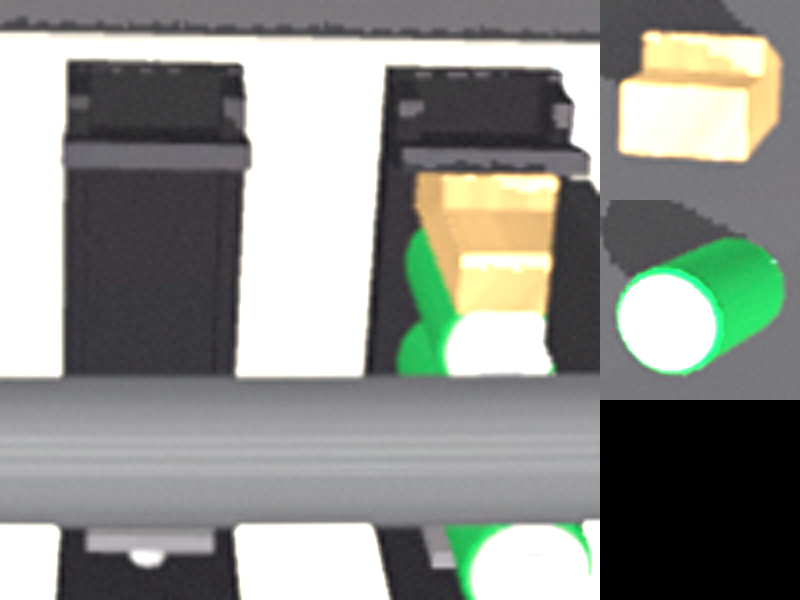

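Run:
```python
from h import *; import pickle
f=pickle.load(open("w1.pkl","rb")); t=pickle.load(open("t1.pkl","rb"))
q=lambda f,u,v,z: ray(f,u,v,z)[:2]
o=-.4
L=q(f,290+65/4+o,247+169/4+o,.06);Rr=q(f,290+248/4+o,247+170/4+o,.06); print("gate",L,Rr,(L+Rr)/2,np.linalg.norm(L-Rr))
a=Rr-L; print("yaw gate",np.arctan2(-a[0],a[1]))
for z in(.02,.036):
  for (u,v) in [(67,180),(64,370),(60,530),(242,180),(236,370),(238,530)]: print("wall",z,u,q(f,290+u/4+o,247+v/4+o,z))
P=[q(f,210,254,.012),q(f,520,260,.012)];a=P[1]-P[0];print("plate front",P,np.arctan2(-a[0],a[1]))
W=np.array([q(f,225+(u-600)/4+o,150+v/4+o,.08) for u,v in[(620,80),(748,85),(748,160),(620,152)]])
print("wedge top",W,W.mean(0),[np.linalg.norm(W[i]-W[i-1]) for i in range(4)])
a=(W[1]-W[0])+(W[2]-W[3]);print("wedge yaw",np.arctan2(-a[0],a[1]))
def blobs(f,name,reg,z):
    c=f["color"].astype(int); m=(c.min(2)>140)
    k=np.zeros_like(m);k[reg[1]:reg[3],reg[0]:reg[2]]=1;m&=k.astype(bool)
    n,l,st,ce=cv2.connectedComponentsWithStats(m.astype(np.uint8))
    for i in range(1,n):
        if st[i,4]>15: print(name,st[i,:5],ce[i].round(1),q(f,*ce[i],z))
blobs(f,"short w",(105,190,175,240),.068)
blobs(t,"short t",(440,230,480,270),.068)
blobs(t,"talls t",(155,225,230,330),.128)
```

```text
gate [ 0.60495151 -0.10511455] [ 0.59991407 -0.04655988] [ 0.60243279 -0.07583721] 0.058770955614856575
yaw gate 0.08581843918672245
wall 0.02 67 [ 0.62600311 -0.10413108]
wall 0.02 64 [ 0.70046621 -0.09919663]
wall 0.02 60 [ 0.76857892 -0.0952816 ]
wall 0.02 242 [ 0.62043109 -0.04355978]
wall 0.02 236 [ 0.69478786 -0.03724272]
wall 0.02 238 [ 0.76250248 -0.02873808]
wall 0.036 67 [ 0.61908512 -0.10414461]
wall 0.036 64 [ 0.69133818 -0.09935661]
wall 0.036 60 [ 0.75742933 -0.09555778]
wall 0.036 242 [ 0.61367847 -0.04537104]
wall 0.036 236 [ 0.68582836 -0.03924147]
wall 0.036 238 [ 0.75153324 -0.03098925]
plate front [array([ 0.58617413, -0.24120075]), array([0.55539455, 0.19138688])] 0.07103252428345491
wedge top [[ 0.45860181 -0.20366331]
 [ 0.45686961 -0.16706827]
 [ 0.4783825  -0.16587635]
 [ 0.47930471 -0.20292221]] [ 0.46828966 -0.18488253] [np.float64(0.020716159912957405), np.float64(0.0366360084150593), np.float64(0.021545884041439766), np.float64(0.037057329783292195)]
wedge yaw 0.03602960790154692
short w [116 203  29  28 632] [129.7 216.4] [ 0.5273282  -0.32777715]
short t [452 241  14  14 159] [458.4 247.2] [ 0.52792649 -0.32725458]
```

Gate, pad and wedge sizes all check out: the wedge top measures 20.7 x 36.8 mm, and the pad detection is within 2 mm. Next I go to a tilted pre-grasp of the green tall cell.

Run:
```python
from h import *
yaw=-np.pi+.7
g=np.array([.463,.291,.105]); T=tcp(g,yaw,32); r=R.from_euler('xyz',[np.pi,0,yaw])*R.from_rotvec([0,-np.radians(32),0])
print(T); plan(T-r.apply([0,0,.16]),yaw,32)
```

```text
[0.47070079 0.29748628 0.08888709]
rows 11 d [-1.4, 30.8, 18.0] rot [-0.89, -2.82, -3.1]
```

Request:
servo_tool(deltas=[[-1,-1.4,30.8,18,-0.89,-2.82,-3.1],[-1,-1.4,30.8,18,-0.89,-2.82,-3.1],[-1,-1.4,30.8,18,-0.89,-2.82,-3.1],[-1,-1.4,30.8,18,-0.89,-2.82,-3.1],[-1,-1.4,30.8,18,-0.89,-2.82,-3.1],[-1,-1.4,30.8,18,-0.89,-2.82,-3.1],[-1,-1.4,30.8,18,-0.89,-2.82,-3.1],[-1,-1.4,30.8,18,-0.89,-2.82,-3.1],[-1,-1.4,30.8,18,-0.89,-2.82,-3.1],[-1,-1.4,30.8,18,-0.89,-2.82,-3.1],[-1,-1.4,30.8,18,-0.89,-2.82,-3.1],[-1,0,0,0,0,0,0],[-1,0,0,0,0,0,0]])

```text
t: 4.3
eef_pos: [0.406, 0.2457, 0.2275]
ee_rot: [3.14, 0.561, -2.439]
force: [-0.9, -1.2, -1.1]
width: 0.0877
gripper_force: 0.0
```

Run:
```python
from h import *
s=arm.get_state(); print(s["t"],s["eef_pos"],s["ee_rot"],s["q"])
f=arm.grab_frame("wrist"); save(f,"w2.png")
print([(round(r["conf"],2),w(f,r["at"]).round(3).tolist(), proj(f,w(f,r["at"]))[0].round().tolist()) for r in arm.recognise("tall_c",f)[:5]])
t=arm.grab_frame("top"); save(t,"t2.png")
for f,n,v in((f,"w",70),(t,"t",60)):
    c=f["color"]; h=cv2.cvtColor(c,cv2.COLOR_RGB2HSV)
    m=((h[:,:,0]>45)&(h[:,:,0]<85)&(h[:,:,1]>90)&(h[:,:,2]>50)).astype(np.uint8)
    nn,l,st,ce=cv2.connectedComponentsWithStats(m)
    for i in range(1,nn):
        if st[i,4]>40: print(n,"green",st[i],ce[i])
    m=(c.min(2)>140).astype(np.uint8); nn,l,st,ce=cv2.connectedComponentsWithStats(m)
    for i in range(1,nn):
        p=ray(f,*ce[i],.128)
        if 40<st[i,4]<9000 and .3<p[0]<.6 and .2<p[1]<.5: print(n,"white",st[i],ce[i],p)
```

```text
4.3 [0.406      0.24567605 0.22753629] [ 3.14013229  0.56070182 -2.43872802] [ 1.07509256 -0.33373691 -1.01473394  0.50697263 -0.4066467  -2.36173204]
[(0.93, [0.362, 0.272, 0.103], [402.0, 114.0]), (0.73, [0.481, 0.371, 0.089], [374.0, 260.0]), (0.61, [0.456, 0.286, 0.092], [318.0, 202.0]), (0.61, [0.545, 0.295, 0.081], [262.0, 254.0])]
w green [ 294  129   55  133 5231] [320.64461862 189.09481935]
w white [ 389  134   61   50 2347] [419.19642096 158.56625479] [0.36687562 0.28673414 0.128     ]
w white [ 483  210   60  115 2042] [510.76101861 291.69147894] [0.40438953 0.44968864 0.128     ]
w white [ 298  237   48   33 1216] [321.05098684 253.11019737] [0.46704586 0.29827515 0.128     ]
w white [352 296  41  24 740] [372.10945946 307.51351351] [0.49405699 0.37777495 0.128     ]
w white [238 298  41  24 720] [257.42222222 310.13888889] [0.56020303 0.30591178 0.128     ]
t green [445 239  22  20 128] [451.8203125 251.0859375]
t green [196 267  29  20 217] [214.9124424  278.82488479]
t green [  0 331  24  40 399] [  7.12030075 356.29573935]
t white [195 230  15  14 170] [201.86470588 236.54117647] [0.56141291 0.30750934 0.128     ]
t white [165 257  15  15 172] [171.95930233 263.95348837] [0.49587995 0.37910478 0.128     ]
t white [197 268  15  15 172] [204.39534884 274.48837209] [0.4684264  0.29971009 0.128     ]
t white [113 282  25  26 515] [125.10679612 294.26019417] [0.4253911  0.49019033 0.128     ]
t white [207 295  49  30 392] [230.97704082 309.77040816] [0.38267494 0.23453394 0.128     ]
```

View pics/w2.png

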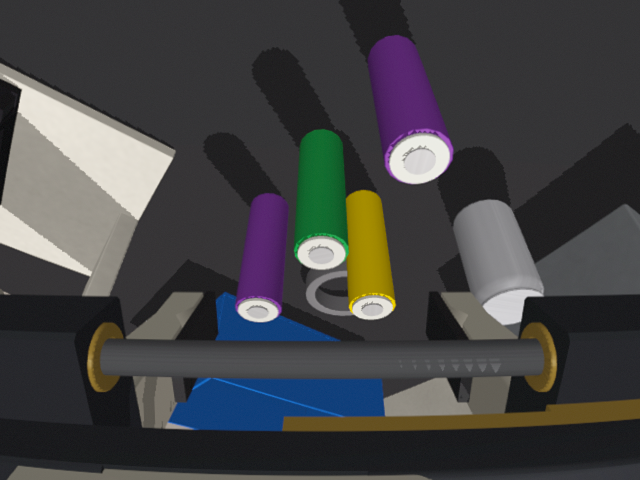

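The green tall cell's top is at (321,252), and both cameras put it at about (0.4675, 0.299). A purple look-alike stands behind the approach, so I use azimuth 0.5 and grip a little higher.

Run:
```python
from h import *
yaw=-np.pi+.5
g=np.array([.4675,.299,.110]); T=tcp(g,yaw,32); r=R.from_euler('xyz',[np.pi,0,yaw])*R.from_rotvec([0,-np.radians(32),0])
a=plan(T-r.apply([0,0,.08]),yaw,32); plan(T,yaw,32,frm=a)
```

```text
rows 3 d [-3.3, 4.5, 27.0] rot [2.02, -0.05, 3.23]
rows 3 d [-0.0, 0.0, 26.7] rot [0.0, 0.0, 0.0]
```

Request:
servo_tool(deltas=[[-1,-3.3,4.5,27,2.02,-0.05,3.23],[-1,-3.3,4.5,27,2.02,-0.05,3.23],[-1,-3.3,4.5,27,2.02,-0.05,3.23],[-1,0,0,0,0,0,0],[-1,0,0,0,0,0,0]])

```text
t: 4.87
eef_pos: [0.4547, 0.2852, 0.1882]
ee_rot: [3.13, 0.507, -2.639]
force: [0.4, -1.4, -0.2]
width: 0.0877
gripper_force: 0.0
```

Run:
```python
from h import *
yaw=-np.pi+.5
g=np.array([.4675,.299,.110]); T=tcp(g,yaw,32); plan(T,yaw,32,n=5); s=arm.get_state();print(s["q"],s["eef_pos"],T)
```

```text
rows 5 d [4.7, 1.0, 19.1] rot [0.15, -0.59, 0.02]
[ 0.96229849 -0.11448094 -1.01669149  0.80742426 -0.28752716 -2.76494608] [0.45471735 0.28521482 0.188162  ] [0.47633591 0.30382708 0.09388709]
```

Request:
servo_tool(deltas=[[-1,4.7,1,10,0.15,-0.59,0.02],[-1,4.7,1,21,0.15,-0.59,0.02],[-1,4.7,1,21,0.15,-0.59,0.02],[-1,4.7,1,21,0.15,-0.59,0.02],[-1,4.7,1,22,0.15,-0.59,0.02],[-1,0,0,0,0,0,0],[-1,0,0,0,0,0,0]])

```text
t: 5.45
eef_pos: [0.4943, 0.3101, 0.1461]
ee_rot: [3.123, 0.476, -2.641]
force: [0.9, -0.7, -0.4]
width: 0.0875
gripper_force: 0.0
```

Run:
```python
from h import *
yaw=-np.pi+.5
g=np.array([.4675,.299,.110]); T=tcp(g,yaw,32); plan(T,yaw,32,n=2); s=arm.get_state();print(s["q"],s["eef_pos"],T)
f=arm.grab_frame("wrist"); save(f,"w3.png")
t=arm.grab_frame("top"); c=t["color"]
m=(c.min(2)>140).astype(np.uint8); nn,l,st,ce=cv2.connectedComponentsWithStats(m)
for i in range(1,nn):
        p=ray(t,*ce[i],.128)
        if 40<st[i,4]<900 and .3<p[0]<.6 and .2<p[1]<.5: print("white",st[i],ce[i],p)
```

```text
rows 2 d [20.7, 1.3, 18.5] rot [0.55, -2.37, -0.0]
[ 0.7738925   0.03757724 -1.01658328  1.1183024  -0.11745809 -2.92991957] [0.49425601 0.31005141 0.14608392] [0.47633591 0.30382708 0.09388709]
white [195 230  15  14 171] [201.90643275 236.52631579] [0.56144714 0.30740761 0.128     ]
white [165 257  15  15 173] [172.01734104 263.99421965] [0.49577729 0.37896069 0.128     ]
white [193 258  26  20 189] [206.39153439 267.23809524] [0.48587584 0.29516645 0.128     ]
white [113 282  25  26 516] [125.08527132 294.27325581] [0.42536106 0.49024098 0.128     ]
```

View pics/w3.png

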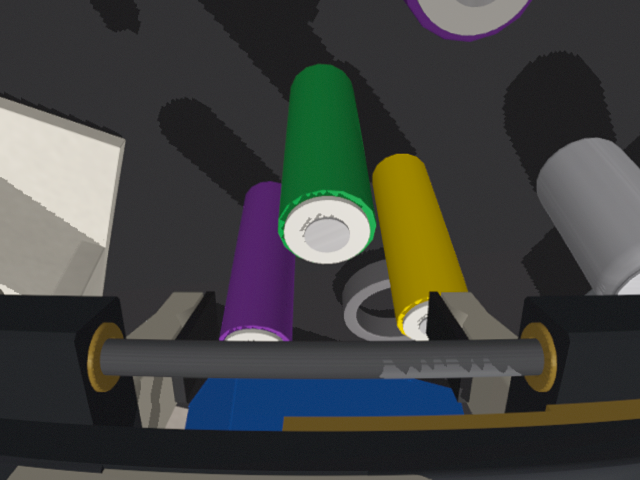

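The arm is on its q3 limit (-1.02): it can't fold enough for a radial tilt here. Tilting sideways (fingers leaning to +y) keeps the wrist in reach and clears the look-alikes, so I raise and reorient.

Run:
```python
from h import *
a=plan([.485,.27,.25],-2.64,0,n=5); r=R.from_euler('xyz',[np.pi,0,-1.57])
a=plan([.4675,.225,.25],-1.57,0,frm=a)
yaw=-1.57; g=np.array([.4675,.299,.110]); T=tcp(g,yaw,32); rr=R.from_euler('xyz',[np.pi,0,yaw])*R.from_rotvec([0,-np.radians(32),0])
a=plan(T-rr.apply([0,0,.1]),yaw,32,frm=a); plan(T,yaw,32,frm=a)
```

```text
rows 5 d [-0.6, -6.1, -21.6] rot [0.22, 5.47, 0.05]
rows 10 d [4.9, -1.1, -0.0] rot [0.0, 0.0, -6.13]
rows 5 d [-2.9, -0.0, 15.5] rot [0.0, -6.4, 0.0]
rows 3 d [0.0, 0.0, 33.3] rot [0.0, 0.0, 0.0]
```

Request:
servo_tool(deltas=[[-1,-0.6,-6.1,-21.6,0.22,5.47,0.05],[-1,-0.6,-6.1,-21.6,0.22,5.47,0.05],[-1,-0.6,-6.1,-21.6,0.22,5.47,0.05],[-1,-0.6,-6.1,-21.6,0.22,5.47,0.05],[-1,-0.6,-6.1,-21.6,0.22,5.47,0.05],[-1,4.9,-1.1,0,0,0,-6.13],[-1,4.9,-1.1,0,0,0,-6.13],[-1,4.9,-1.1,0,0,0,-6.13],[-1,4.9,-1.1,0,0,0,-6.13],[-1,4.9,-1.1,0,0,0,-6.13],[-1,4.9,-1.1,0,0,0,-6.13],[-1,4.9,-1.1,0,0,0,-6.13],[-1,4.9,-1.1,0,0,0,-6.13],[-1,4.9,-1.1,0,0,0,-6.13],[-1,4.9,-1.1,0,0,0,-6.13],[-1,0,0,0,0,0,0],[-1,0,0,0,0,0,0]])

```text
t: 6.97
eef_pos: [0.5156, 0.2222, 0.2174]
ee_rot: [-2.856, 0.088, -1.602]
force: [0.0, 0.3, 0.2]
width: 0.0879
gripper_force: 0.0
```

Run:
```python
from h import *
s=arm.get_state();print(s["q"])
yaw=-1.57; g=np.array([.4675,.299,.110]); T=tcp(g,yaw,32); rr=R.from_euler('xyz',[np.pi,0,yaw])*R.from_rotvec([0,-np.radians(32),0])
a=plan(T-rr.apply([0,0,.1]),yaw,32,n=6);
```

```text
[ 0.86699964  0.00319899 -0.59476451  0.25118019 -0.74162311 -1.07675375]
rows 6 d [-3.7, 9.3, 6.4] rot [-2.77, -4.51, 0.35]
```

Request:
servo_tool(deltas=[[-1,-3.7,9.3,6.4,-2.77,-4.51,0.35],[-1,-3.7,9.3,6.4,-2.77,-4.51,0.35],[-1,-3.7,9.3,6.4,-2.77,-4.51,0.35],[-1,-3.7,9.3,6.4,-2.77,-4.51,0.35],[-1,-3.7,9.3,6.4,-2.77,-4.51,0.35],[-1,-3.7,9.3,6.4,-2.77,-4.51,0.35],[-1,0,0,0,0,0,0],[-1,0,0,0,0,0,0]])

```text
t: 7.63
eef_pos: [0.4691, 0.2545, 0.1774]
ee_rot: [3.14, 0.554, -1.574]
force: [0.1, -0.1, 0.5]
width: 0.0873
gripper_force: 0.0
```

Run:
```python
from h import *
s=arm.get_state();print(s["q"])
yaw=-1.57; g=np.array([.4675,.299,.110]); T=tcp(g,yaw,32); print(T)
plan(T,yaw,32,n=5)
f=arm.grab_frame("wrist"); save(f,"w4.png"); print(proj(f,[[.4675,.299,.13],[.367,.287,.13],[.4675,.299,.0]]))
c=f["color"]; m=(c.min(2)>140).astype(np.uint8); nn,l,st,ce=cv2.connectedComponentsWithStats(m)
for i in range(1,nn):
    p=ray(f,*ce[i],.128)
    if 40<st[i,4]<9000 and .3<p[0]<.6 and .2<p[1]<.5: print("white",st[i],ce[i],p)
```

```text
[ 0.45614799  0.12157358 -0.31765756 -0.61357215 -0.96264827 -0.14382553]
[0.46749198 0.30906846 0.09388709]
rows 5 d [-0.5, 0.3, 20.0] rot [-0.0, -0.05, -0.04]
[[323.26048413 282.63553408]
 [503.87693583 268.46140543]
 [322.39819238 146.64954911]]
white [ 471  244   64   42 2042] [502.01958864 264.51860921] [0.36783057 0.28597993 0.128     ]
white [ 293  258  103   83 5354] [348.55435189 299.99420994] [0.45209387 0.31971498 0.128     ]
white [205 263  32  50 559] [223.74060823 286.99642218] [0.52583745 0.30591183 0.128     ]
white [ 127  267   76   72 3211] [165.98224852 301.9333541 ] [0.56513704 0.32197966 0.128     ]
white [ 442  293   75   46 1613] [476.11965282 317.49411035] [0.36700371 0.34172506 0.128     ]
white [264 332  43  10 326] [284.42331288 337.15030675] [0.49437491 0.36553627 0.128     ]
white [498 358  45   3  84] [520.45238095 358.8452381 ] [0.31301085 0.40500333 0.128     ]
white [496 363  47   5 168] [518.30357143 364.67261905] [0.31088086 0.41548053 0.128     ]
white [467 377  23  37 678] [479.48377581 395.61061947] [0.32425023 0.47903721 0.128     ]
white [499 377  10  36 201] [502.82587065 394.        ] [0.3027078  0.47711684 0.128     ]
white [ 332  378   68   26 1503] [366.2994012  389.58017299] [0.43012626 0.45918856 0.128     ]
white [ 252  380   79   50 2284] [282.72898424 401.76882662] [0.504702   0.48728826 0.128     ]
```

Request:
servo_tool(deltas=[[-1,-0.5,0.3,20,0,0,0],[-1,-0.5,0.3,20,0,0,0],[-1,-0.5,0.3,20,0,0,0],[-1,-0.5,0.3,20,0,0,0],[-1,-0.5,0.3,20,0,-0.2,0],[-1,0,0,0,0,0,0],[-1,0,0,0,0,0,0]])

```text
t: 8.27
eef_pos: [0.4653, 0.3113, 0.0941]
ee_rot: [3.141, 0.557, -1.565]
force: [0.3, 0.4, 0.7]
width: 0.0879
gripper_force: 0.0
```

Request:
servo_tool(deltas=[[1,0,0,0,0,0,0],[1,0,0,0,0,0,0],[1,0,0,0,0,0,0],[1,0,0,0,0,0,0],[1,0,0,0,0,0,0],[1,0,0,0,0,0,0],[1,0,0,0,0,0,0],[1,0,0,0,0,0,0]], squeeze=30)

```text
t: 8.93
eef_pos: [0.4667, 0.3104, 0.0944]
ee_rot: [-3.141, 0.56, -1.567]
force: [-1.0, -1.2, 0.5]
width: 0.0395
gripper_force: 8.6
```

Run:
```python
from h import *
s=arm.get_state();print(s["q"],s["width"],s["gripper_force"],s["eef_pos"],s["ee_rot"])
p,r=s["eef_pos"],s["ee_rot"]
a=plan(np.array(p)+[0,-.01,.16],-1.57,32,n=6)
for i,(x,yw) in enumerate([([.52,.17,.255],-1.57-.5),([.57,.04,.255],-1.57-1.0),([.58,-.09,.255],-np.pi+.08)]): a=plan(x,yw,32,frm=a)
```

```text
[ 0.54101833  0.24836169 -0.36176395 -0.70209794 -0.78275982 -0.07309114] 0.039469499195329195 8.582448363304138 [0.46667741 0.31042051 0.09439743] [-3.14066086  0.55951371 -1.56726047]
rows 6 d [-12.7, -0.0, -23.5] rot [0.0, 0.01, 0.02]
rows 5 d [20.0, -15.8, -12.7] rot [3.04, -0.0, 4.86]
rows 5 d [11.5, -24.6, -7.2] rot [3.04, -0.0, 4.86]
rows 5 d [6.6, -25.2, -4.1] rot [2.99, -0.0, 4.78]
```

```bash
cat >> h.py <<'E'
def fk(q,L,s4=1):
    a1,z0,L2,L3,d3,L6=L; e=R.from_euler
    A=e('z',q[0]); p=A.apply([a1,0,z0]); A=A*e('y',q[1]); p=p+A.apply([0,0,L2]); A=A*e('y',-q[2]); p=p+A.apply([L3,0,d3])
    A=A*e('x',s4*q[3])*e('y',-q[4]); p=p+A.apply([L6,0,0]); return p,A.apply([1,0,0])
E
python3 - <<'E'
from h import *; from scipy.optimize import least_squares
s=arm.get_state()
D=[([-.8139,.35937,.0111,-.00035,-1.22409],[.30473,-.60177,.22565]),
([1.07509,-.33374,-1.01473,.50697,-.40665],[.406,.24568,.22754]),
([.9623,-.11448,-1.01669,.80742,-.28753],[.45472,.28521,.18816]),
([.77389,.03758,-1.01658,1.1183,-.11746],[.49426,.31005,.14608]),
([.867,.0032,-.59476,.25118,-.74162],[.5156,.2222,.2174]),
([.45615,.12157,-.31766,-.61357,-.96265],[.4691,.2545,.1774]),
(s["q"][:5],s["eef_pos"])]
for s4 in(1,-1):
    r=least_squares(lambda L:np.concatenate([fk(q,L,s4)[0]-p for q,p in D]),[0,.4,.4,.4,0,.3]); print(s4,r.x.round(4),np.abs(r.fun).max())
    if r.cost<1e-3: best=(r.x,s4)
L,s4=best
# planar feasibility: tool tilt a, tcp r,z
def ik(rr,z,a):
    th=np.pi/2-np.radians(a)
    f=lambda x: fk([0,x[0],x[1],0,x[0]-x[1]-th],L,s4)[0][[0,2]]-[rr,z]
    so=least_squares(f,[.3,-.3]); q=so.x; return q.round(2),round(q[0]-q[1]-th,2),round(so.cost,6)
for c in [(.587,.255,32),(.62,.255,32),(.70,.25,32),(.70,.116,32),(.66,.07,32),(.66,.07,20),(.62,.07,0),(.62,.1,32),(.65,.05,32)]: print(c,ik(*c))
E
```

```text
1 [ 0.5851 -0.4759  0.2043 -0.0909  0.1673 -0.3082] 0.16366927518533836
-1 [0.3321 0.0035 0.4529 0.0977 0.0391 0.2627] 0.16849138870729874Traceback (most recent call last):
  File "<stdin>", line 13, in <module>
NameError: name 'best' is not defined
```

```bash
cat >> h.py <<'E'
def fk(q,L,s4=1):
    a1,y0,z0,x2,L2,L3,d3,L6,y6,z6=L; e=R.from_euler
    A=e('z',q[0]); p=A.apply([a1,y0,z0]); A=A*e('y',q[1]); p=p+A.apply([x2,0,L2]); A=A*e('y',-q[2]); p=p+A.apply([L3,0,d3])
    A=A*e('x',s4*q[3])*e('y',-q[4]); p=p+A.apply([L6,y6,z6]); return p,A.apply([1,0,0])
E
python3 - <<'E'
from h import *; from scipy.optimize import least_squares
s=arm.get_state()
D=[([-.8139,.35937,.0111,-.00035,-1.22409],[.30473,-.60177,.22565],[3.14,0,-2.673]),
([1.07509,-.33374,-1.01473,.50697,-.40665],[.406,.24568,.22754],[3.14013229,0.56070182,-2.43872802]),
([.9623,-.11448,-1.01669,.80742,-.28753],[.45472,.28521,.18816],[3.13,.507,-2.639]),
([.77389,.03758,-1.01658,1.1183,-.11746],[.49426,.31005,.14608],[3.123,.476,-2.641]),
([.867,.0032,-.59476,.25118,-.74162],[.5156,.2222,.2174],[-2.856,.088,-1.602]),
([.45615,.12157,-.31766,-.61357,-.96265],[.4691,.2545,.1774],[3.14,.554,-1.574]),
(s["q"][:5],s["eef_pos"],s["ee_rot"])]
for q,p,e in D: print(np.round(R.from_euler('z',-q[0]).apply(R.from_euler('xyz',e).apply([0,0,1])),2), np.round(q,2), np.round(R.from_euler('z',-q[0]).apply(p),3))
for s4 in(1,-1):
    r=least_squares(lambda L:np.concatenate([np.r_[fk(q,L,s4)[0]-p,.3*(fk(q,L,s4)[1]-R.from_euler('xyz',e).apply([0,0,1]))] for q,p,e in D]),[0,0,.4,0,.4,.4,0,.3,0,0]); print(s4,r.x.round(4),np.abs(r.fun).reshape(7,6).round(3))
E
```

```text
[-0.  0. -1.] [-0.81  0.36  0.01 -0.   -1.22] [ 0.647 -0.192  0.226]
[ 0.5  -0.19 -0.85] [ 1.08 -0.33 -1.01  0.51 -0.41] [ 0.409 -0.24   0.228]
[ 0.44 -0.21 -0.87] [ 0.96 -0.11 -1.02  0.81 -0.29] [ 0.494 -0.21   0.188]
[ 0.45 -0.11 -0.89] [ 0.77  0.04 -1.02  1.12 -0.12] [ 0.57  -0.124  0.146]
[ 0.24 -0.17 -0.96] [ 0.87  0.   -0.59  0.25 -0.74] [ 0.503 -0.249  0.217]
[ 0.23  0.47 -0.85] [ 0.46  0.12 -0.32 -0.61 -0.96] [0.533 0.022 0.177]
[ 0.27  0.46 -0.85] [ 0.54  0.25 -0.36 -0.7  -0.78] [0.56  0.026 0.094]
1 [ 0.4375 -0.1994 -0.5057  0.2612  0.0819  0.0128  0.1823 -0.5662  0.0148
 -0.1401] [[0.005 0.006 0.013 0.    0.    0.   ]
 [0.015 0.012 0.004 0.101 0.055 0.   ]
 [0.002 0.006 0.005 0.101 0.07  0.   ]
 [0.001 0.007 0.007 0.044 0.045 0.   ]
 [0.03  0.027 0.016 0.077 0.065 0.   ]
 [0.009 0.009 0.011 0.125 0.254 0.   ]
 [0.005 0.027 0.024 0.141 0.234 0.   ]]
-1 [ 0.     -0.      0.1989 -0.      0.6016  0.4636 -0.      0.3781 -0.1918
  0.    ] [[0. 0. 0. 0. 0. 0.]
 [0. 0. 0. 0. 0. 0.]
 [0. 0. 0. 0. 0. 0.]
 [0. 0. 0. 0. 0. 0.]
 [0. 0. 0. 0. 0. 0.]
 [0. 0. 0. 0. 0. 0.]
 [0. 0. 0. 0. 0. 0.]]
```

```bash
cat >> h.py <<'E'
from scipy.optimize import least_squares
LL=[0,0,.1989,0,.6016,.4636,0,.3781,-.1918,0]
def fkr(q,s6=-1):
    p,_=fk(q,LL,-1); e=R.from_euler
    A=e('z',q[0])*e('y',q[1]-q[2])*e('x',-q[3])*e('y',-q[4])*e('x',s6*q[5])
    return p,A*C0
def _c(s6):
    q=[-.813917,.359375,.011093,-.000348,-1.224086,-.288073]; e=R.from_euler
    A=e('z',q[0])*e('y',q[1]-q[2])*e('x',-q[3])*e('y',-q[4])*e('x',s6*q[5])
    return A.inv()*R.from_euler('xyz',[3.139993,-.000133,-2.672905])
S6=-1; C0=_c(-1)
LO=np.array([-3.07,-1.43,-1.02,-3.03,-3.05,-3.03]);HI=np.array([3.07,2.12,1.25,1.67,0,3.03])
def ik(pos,yaw,tilt,q0):
    r1=R.from_euler('xyz',[np.pi,0,yaw])*R.from_rotvec([0,-np.radians(tilt),0])
    def f(q):
        p,r=fkr(q,S6); return np.r_[p-pos,.3*(r1.inv()*r).as_rotvec()]
    so=least_squares(f,np.clip(q0,LO+1e-3,HI-1e-3),bounds=(LO,HI)); return so.x,np.sqrt(2*so.cost)
E
python3 - <<'E'
import h; from h import *
s=arm.get_state()
for s6 in(1,-1):
    h.C0=_c(s6); p,r=h.fkr(s["q"],s6); print(s6,p-s["eef_pos"],(r.inv()*R.from_euler('xyz',s["ee_rot"])).magnitude())
    if (r.inv()*R.from_euler('xyz',s["ee_rot"])).magnitude()<.02: h.S6=s6
print(h.S6); h.C0=_c(h.S6)
y=-np.pi+.08; Q=s["q"]
for x in [([.48,.28,.255],-1.57),([.52,.17,.255],-2.07),([.57,.04,.255],-2.57),([.58,-.09,.255],y),([.6,-.09,.255],y),([.63,-.085,.255],y),([.68,-.08,.22],y),([.6975,-.068,.116],y),([.65,-.072,.06],y)]:
    q,e=ik(x[0],x[1],32,Q); print(x,q.round(2),e.round(4)); Q=q
for sd in range(6):
  q0=np.random.uniform(LO,HI); 
  for X in([.6,-.09,.255],[.6975,-.068,.116]): q,e=ik(X,y,32,q0); print(X,q.round(2),e.round(4))
E
```

```text
Traceback (most recent call last):
NameError: name '_c' is not defined
```

```bash
sed -i 's/def _c(/def cc(/; s/C0=_c(/C0=cc(/' h.py
cat > run.py <<'E'
import h; from h import *
s=arm.get_state()
for s6 in(1,-1):
    h.C0=cc(s6); p,r=h.fkr(s["q"],s6); print(s6,p-s["eef_pos"],(r.inv()*R.from_euler('xyz',s["ee_rot"])).magnitude())
    if (r.inv()*R.from_euler('xyz',s["ee_rot"])).magnitude()<.02: h.S6=s6
print(h.S6); h.C0=cc(h.S6)
y=-np.pi+.08; Q=s["q"]
for x in [([.48,.28,.255],-1.57),([.52,.17,.255],-2.07),([.57,.04,.255],-2.57),([.58,-.09,.255],y),([.6,-.09,.255],y),([.63,-.085,.255],y),([.68,-.08,.22],y),([.6975,-.068,.116],y),([.65,-.072,.06],y)]:
    q,e=ik(x[0],x[1],32,Q); print(x,q.round(2),e.round(4)); Q=q
np.random.seed(1)
for sd in range(5):
  q0=np.random.uniform(LO,HI)
  for X in([.6,-.09,.255],[.6975,-.068,.116]): q,e=ik(X,y,32,q0); print(X,q.round(2),e.round(4))
E
python3 run.py
```

```text
1 [-5.57521848e-08  3.13156582e-05  4.99967357e-05] 0.42996399427950205
-1 [-5.57521848e-08  3.13156582e-05  4.99967357e-05] 3.54968513391203e-07
-1
([0.48, 0.28, 0.255], -1.57) [ 0.51  0.07 -0.21 -0.56 -1.07 -0.29] 0.0
([0.52, 0.17, 0.255], -2.07) [ 0.41 -0.04 -0.36 -0.45 -0.85 -0.67] 0.0
([0.57, 0.04, 0.255], -2.57) [ 0.31 -0.08 -0.48 -0.23 -0.64 -1.16] 0.0
([0.58, -0.09, 0.255], -3.061592653589793) [ 0.23 -0.1  -0.67  0.18 -0.45 -1.86] 0.0
([0.6, -0.09, 0.255], -3.061592653589793) [ 0.22 -0.06 -0.63  0.16 -0.45 -1.83] 0.0
([0.63, -0.085, 0.255], -3.061592653589793) [ 0.21 -0.01 -0.58  0.16 -0.45 -1.83] 0.0
([0.68, -0.08, 0.22], -3.061592653589793) [ 0.2   0.11 -0.55  0.18 -0.36 -1.84] 0.0
([0.6975, -0.068, 0.116], -3.061592653589793) [ 0.16  0.26 -0.72  0.44 -0.05 -2.08] 0.0078
([0.65, -0.072, 0.06], -3.061592653589793) [ 0.18  0.3  -0.71  0.02 -0.   -1.67] 0.0165
[0.6, -0.09, 0.255] [-1.    1.9  -1.02 -1.84 -2.21 -3.03] 0.3884
[0.6975, -0.068, 0.116] [-1.07  1.89 -1.02 -2.02 -2.06 -3.03] 0.3709
[0.6, -0.09, 0.255] [ 0.22 -0.06 -0.63  0.16 -0.45 -1.83] 0.0
[0.6975, -0.068, 0.116] [ 0.16  0.26 -0.72  0.44 -0.05 -2.08] 0.0078
[0.6, -0.09, 0.255] [ 0.22 -0.06 -0.63  0.16 -0.45 -1.83] 0.0
[0.6975, -0.068, 0.116] [ 0.16  0.26 -0.72  0.44 -0.05 -2.08] 0.0078
[0.6, -0.09, 0.255] [-2.94 -1.43 -0.37 -2.78 -3.05 -1.31] 0.1018
[0.6975, -0.068, 0.116] [-2.89 -1.43 -0.42 -2.8  -3.05 -1.37] 0.2686
[0.6, -0.09, 0.255] [ 0.22 -0.06 -0.63  0.16 -0.45 -1.83] 0.0
[0.6975, -0.068, 0.116] [-0.35  0.29 -0.62 -3.03 -0.    1.81] 0.0832
```

```bash
cat > run.py <<'E'
from h import *
y=-np.pi+.08; lb=np.array([.7066,-.0674,.02]); Rl=R.from_euler('z',.08)
def clear(a,x,hz):  # horizontal clearance body edge to board front lower edge, mm
    a=np.radians(a); cx=x-47*np.sin(a)+39*np.cos(a); cz=20+hz+47*np.cos(a)+39*np.sin(a)
    return -35-(cx-(265-cz)*np.tan(a))
for nm,x,H in(("tall",-21,(85,95,105,112)),("short",-60,(45,55,60)),("wedge",-85,(62,))):
  for hz in H:
    for dy in(0,.2,-.2):
      for a in(0,15,20,24,26,28,30,32):
        g=lb+Rl.apply([x/1e3,0,hz/1e3]); T=tcp(g,y+dy,a); q,e=ik(T,y+dy,a,[.2,.1,-.55,.18,-.36,-1.84])
        if (e<1e-4 and dy==0 and a>=24) or (e<1e-4 and a>=28) or nm=="wedge": print(nm,hz,dy,a,q.round(2),round(e,4),"clr",round(clear(a,x,hz),1))
E
python3 run.py
```

```text
tall 85 0 24 [ 0.2   0.32 -0.56  0.19 -0.27 -1.86] 0.0 clr 14.5
tall 85 0 26 [ 0.2   0.31 -0.63  0.28 -0.19 -1.96] 0.0 clr 20.6
tall 85 0.2 28 [ 0.14  0.33 -0.43 -0.2  -0.33 -1.26] 0.0 clr 26.9
tall 85 0.2 30 [ 0.13  0.32 -0.44 -0.25 -0.3  -1.2 ] 0.0 clr 33.3
tall 85 0.2 32 [ 0.12  0.32 -0.44 -0.31 -0.27 -1.14] 0.0 clr 40.0
tall 95 0 24 [ 0.21  0.31 -0.55  0.17 -0.3  -1.85] 0.0 clr 10.1
tall 95 0 26 [ 0.2   0.3  -0.6   0.24 -0.22 -1.92] 0.0 clr 15.8
tall 95 0 28 [ 0.15  0.29 -0.74  0.57 -0.06 -2.21] 0.0 clr 21.6
tall 95 0.2 28 [ 0.14  0.31 -0.43 -0.19 -0.35 -1.27] 0.0 clr 21.6
tall 95 0.2 30 [ 0.13  0.31 -0.44 -0.23 -0.32 -1.22] 0.0 clr 27.6
tall 95 0.2 32 [ 0.13  0.3  -0.44 -0.29 -0.29 -1.16] 0.0 clr 33.7
tall 105 0 24 [ 0.21  0.3  -0.53  0.16 -0.33 -1.84] 0.0 clr 5.6
tall 105 0 26 [ 0.2   0.29 -0.58  0.22 -0.25 -1.89] 0.0 clr 10.9
tall 105 0 28 [ 0.19  0.28 -0.66  0.35 -0.16 -2.02] 0.0 clr 16.3
tall 105 0.2 28 [ 0.14  0.3  -0.42 -0.18 -0.37 -1.28] 0.0 clr 16.3
tall 105 0.2 30 [ 0.14  0.29 -0.43 -0.22 -0.33 -1.24] 0.0 clr 21.8
tall 105 0.2 32 [ 0.13  0.29 -0.44 -0.27 -0.3  -1.18] 0.
[... 2006 characters left out ...]
3.1
wedge 62 0.2 30 [ 0.13  0.28 -0.56 -0.33 -0.23 -1.12] 0.0 clr 110.6
wedge 62 0.2 32 [ 0.11  0.27 -0.55 -0.42 -0.22 -1.02] 0.0 clr 118.4
wedge 62 -0.2 0 [ 0.19  0.42 -0.3  -0.   -0.85 -1.88] 0.0 clr 11.0
wedge 62 -0.2 15 [ 0.24  0.31 -0.61  0.23 -0.41 -2.13] 0.0 clr 58.7
wedge 62 -0.2 20 [ 0.2   0.28 -0.81  0.61 -0.19 -2.48] 0.0 clr 75.1
wedge 62 -0.2 24 [-0.01  0.25 -0.94  1.28 -0.03 -2.95] 0.0138 clr 88.8
wedge 62 -0.2 26 [ 0.07  0.25 -0.91  1.01 -0.06 -2.75] 0.0229 clr 95.9
wedge 62 -0.2 28 [ 0.12  0.25 -0.87  0.79 -0.07 -2.57] 0.0316 clr 103.1
wedge 62 -0.2 30 [ 0.15  0.25 -0.83  0.54 -0.06 -2.36] 0.0396 clr 110.6
wedge 62 -0.2 32 [ 0.17  0.26 -0.78  0.25 -0.04 -2.07] 0.0459 clr 118.4
```

```bash
cat >> h.py <<'E'
LB=np.array([.7066,-.0674,.02]); RL=R.from_euler('z',.08); Y0=-np.pi+.08
def lane(x,yy,hz): return LB+RL.apply([x/1e3,yy/1e3,hz/1e3])
def route(W,n=None):
    "W: (tcp,yaw,tilt[,n]); plans rows and checks joints"
    s=arm.get_state(); a=None; Q=s["q"]; print("t",s["t"])
    for k in W:
        a=plan(k[0],k[1],k[2],n=k[3] if len(k)>3 else None,frm=a); q,e=ik(k[0],k[1],k[2],Q)
        print("   ",np.round(k[0],3),q.round(2),"err",round(e,4),"dq",np.abs(q-Q).max().round(2)); Q=q
E
python3 - <<'E'
from h import *
y=Y0+.13
route([((.4667,.3104,.25),-1.57,32),((.5,.18,.25),-2.07,32,8),((.53,.04,.25),-2.5,32,8),(tcp(lane(-150,0,180),y,32),y,32,8),(tcp(lane(-62,0,180),y,32),y,32,5),(tcp(lane(-62,0,113),y,32),y,32,4),(tcp(lane(-24,0,113),y,32),y,32,4)])
E
```

```text
t 8.9333
rows 5 d [-16.5, -0.0, -26.4] rot [0.01, 0.01, 0.03]
    [0.467 0.31  0.25 ] [ 0.58  0.06 -0.23 -0.55 -1.02 -0.35] err 0.0 dq 0.28
rows 8 d [12.9, -7.7, -8.0] rot [1.9, -0.0, 3.04]
    [0.5  0.18 0.25] [ 0.46 -0.08 -0.41 -0.43 -0.81 -0.72] err 0.0 dq 0.37
rows 8 d [9.5, -14.1, -6.0] rot [1.63, -0.0, 2.61]
    [0.53 0.04 0.25] [ 0.29 -0.13 -0.51 -0.29 -0.68 -1.04] err 0.0 dq 0.32
rows 8 d [6.3, -15.3, 5.8] rot [1.64, -0.0, 2.62]
    [ 0.567 -0.077  0.184] [ 0.2  -0.03 -0.72 -0.01 -0.32 -1.56] err 0.0 dq 0.51
rows 5 d [-14.8, -2.3, 9.2] rot [0.0, 0.0, 0.0]
    [ 0.655 -0.07   0.184] [ 0.18  0.12 -0.54 -0.05 -0.35 -1.5 ] err 0.0 dq 0.18
rows 4 d [8.9, -0.0, 14.2] rot [0.0, 0.0, 0.0]
    [ 0.655 -0.07   0.117] [ 0.18  0.21 -0.6  -0.09 -0.2  -1.46] err 0.0 dq 0.16
rows 4 d [-8.0, -1.2, 5.0] rot [0.0, 0.0, 0.0]
    [ 0.693 -0.067  0.117] [ 0.17  0.27 -0.52 -0.1  -0.23 -1.44] err 0.0 dq 0.08
```

Request:
servo_tool(deltas=[[1,-8,0,-13,0,0,0],[1,-16.5,0,-26.4,0,0,0],[1,-16.5,0,-26.4,0,0,0],[1,-16.5,0,-26.4,0,0,0],[1,-16.5,0,-26.4,0,0,0],[1,-8.5,0,-13.4,0,0,0],[1,0,0,0,0,0,0]], squeeze=40)

```text
t: 9.52
eef_pos: [0.4676, 0.3108, 0.254]
ee_rot: [-3.135, 0.562, -1.563]
force: [1.1, -0.6, -3.1]
width: 0.0391
gripper_force: 39.9
```

Request:
servo_tool(deltas=[[1,12.9,-7.7,-8,1.9,0,3.04],[1,12.9,-7.7,-8,1.9,0,3.04],[1,12.9,-7.7,-8,1.9,0,3.04],[1,12.9,-7.7,-8,1.9,0,3.04],[1,12.9,-7.7,-8,1.9,0,3.04],[1,12.9,-7.7,-8,1.9,0,3.04],[1,12.9,-7.7,-8,1.9,0,3.04],[1,12.9,-7.7,-8,1.9,0,3.04],[1,9.5,-14.1,-6,1.63,0,2.61],[1,9.5,-14.1,-6,1.63,0,2.61],[1,9.5,-14.1,-6,1.63,0,2.61],[1,9.5,-14.1,-6,1.63,0,2.61],[1,9.5,-14.1,-6,1.63,0,2.61],[1,9.5,-14.1,-6,1.63,0,2.61],[1,9.5,-14.1,-6,1.63,0,2.61],[1,9.5,-14.1,-6,1.63,0,2.61],[1,0,0,0,0,0,0]])

```text
t: 10.93
eef_pos: [0.5284, 0.038, 0.2469]
ee_rot: [3.139, 0.555, -2.503]
force: [-1.2, 0.3, -3.7]
width: 0.039
gripper_force: 39.9
```

Run:
```python
from h import *
y=Y0+.13
route([(tcp(lane(-150,0,180),y,32),y,32,10),(tcp(lane(-62,0,180),y,32),y,32,5)])
```

```text
t 10.9333
rows 10 d [4.6, -12.2, 4.5] rot [1.31, -0.02, 2.08]
    [ 0.567 -0.077  0.184] [ 0.2  -0.03 -0.72 -0.01 -0.32 -1.56] err 0.0 dq 0.52
rows 5 d [-14.8, -2.3, 9.2] rot [0.0, 0.0, 0.0]
    [ 0.655 -0.07   0.184] [ 0.18  0.12 -0.54 -0.05 -0.35 -1.5 ] err 0.0 dq 0.18
```

Request:
servo_tool(deltas=[[1,4.6,-12.2,4.5,1.31,0,2.08],[1,4.6,-12.2,4.5,1.31,0,2.08],[1,4.6,-12.2,4.5,1.31,0,2.08],[1,4.6,-12.2,4.5,1.31,0,2.08],[1,4.6,-12.2,4.5,1.31,0,2.08],[1,4.6,-12.2,4.5,1.31,0,2.08],[1,4.6,-12.2,4.5,1.31,0,2.08],[1,4.6,-12.2,4.5,1.31,0,2.08],[1,4.6,-12.2,4.5,1.31,0,2.08],[1,4.6,-12.2,4.5,1.31,0,2.08],[1,0,0,0,0,0,0]])

```text
t: 11.85
eef_pos: [0.5672, -0.0765, 0.1831]
ee_rot: [3.141, 0.553, -2.929]
force: [-1.3, 0.6, -4.6]
width: 0.0392
gripper_force: 39.9
```

Run:
```python
from h import *; import pickle
y=Y0+.13
route([(tcp(lane(-62,0,180),y,32),y,32,6)])
t=pickle.load(open("t1.pkl","rb")); t0=cv2.imread("pics/top0.png")
g=cv2.cvtColor(t0,cv2.COLOR_BGR2GRAY).astype(float)
for v in range(184,224,6):
    row=g[v,335:375]; d=np.diff(row); l=335+np.argmin(d[:20])+.5; r=335+20+np.argmax(d[20:])+.5
    a,b=ray(t,l,v,.036),ray(t,r,v,.036); m=(a+b)/2; print(v,l,r,m[:2].round(4),round(np.linalg.norm(a-b),4),"lane y mm",(RL.inv().apply(m-LB)*1e3).round(1)[:2])
```

```text
t 11.85
rows 6 d [-12.4, -2.0, 7.5] rot [0.02, -0.06, 0.02]
    [ 0.655 -0.07   0.184] [ 0.18  0.12 -0.54 -0.05 -0.35 -1.5 ] err 0.0 dq 0.17
184 341.5 364.5 [ 0.708 -0.068] 0.0609 lane y mm [ 1.4 -0.7]
190 341.5 364.5 [ 0.6917 -0.0675] 0.0608 lane y mm [-14.9   1.1]
196 342.5 365.5 [ 0.6753 -0.0697] 0.0607 lane y mm [-31.4   0.2]
202 343.5 366.5 [ 0.659  -0.0719] 0.0606 lane y mm [-47.8  -0.7]
208 343.5 366.5 [ 0.6429 -0.0714] 0.0605 lane y mm [-63.8   1.1]
214 344.5 367.5 [ 0.6267 -0.0735] 0.0603 lane y mm [-80.1   0.3]
220 344.5 368.5 [ 0.6106 -0.0744] 0.0628 lane y mm [-96.2   0.7]
```

Request:
servo_tool(deltas=[[1,-12.4,-2,7.5,0,0,0],[1,-12.4,-2,7.5,0,0,0],[1,-12.4,-2,7.5,0,0,0],[1,-12.4,-2,7.5,0,0,0],[1,-12.4,-2,7.5,0,0,0],[1,-12.4,-2,7.5,0,-0.3,0],[1,0,0,0,0,0,0],[1,0,0,0,0,0,0]])

```text
t: 12.52
eef_pos: [0.6568, -0.0682, 0.1869]
ee_rot: [-3.141, 0.562, -2.925]
force: [-0.2, -0.0, -3.6]
width: 0.0399
gripper_force: 39.9
```

Run:
```python
from h import *
y=Y0+.13
route([(tcp(lane(-62,0.3,120),y,32),y,32,5),(tcp(lane(-62,0.3,112.5),y,32),y,32,2),(tcp(lane(-24,.3,112.5),y,32),y,32,6)])
```

```text
t 12.5167
rows 5 d [7.1, -0.3, 10.4] rot [0.04, 0.04, 0.06]
    [ 0.655 -0.07   0.124] [ 0.18  0.2  -0.6  -0.08 -0.21 -1.46] err 0.0 dq 0.15
rows 2 d [2.0, -0.0, 3.2] rot [0.0, 0.0, 0.0]
    [ 0.655 -0.07   0.116] [ 0.18  0.21 -0.61 -0.09 -0.2  -1.46] err 0.0 dq 0.02
rows 6 d [-5.3, -0.8, 3.3] rot [0.0, 0.0, 0.0]
    [ 0.693 -0.067  0.116] [ 0.17  0.27 -0.52 -0.1  -0.22 -1.44] err 0.0 dq 0.08
```

Request:
servo_tool(deltas=[[1,7.1,-0.3,10.4,0,0,0],[1,7.1,-0.3,10.4,0,0,0],[1,7.1,-0.3,10.4,0,0,0],[1,7.1,-0.3,10.4,0,0,0],[1,7.1,-0.3,10.4,0,0,0],[1,0,0,0,0,0,0],[1,0,0,0,0,0,0]])

```text
t: 13.1
eef_pos: [0.6543, -0.0705, 0.1246]
ee_rot: [-3.141, 0.562, -2.926]
force: [-0.1, -0.2, -3.0]
width: 0.0392
gripper_force: 39.9
```

Run:
```python
from h import *
y=Y0+.13
s=arm.get_state(); r=R.from_euler('xyz',s["ee_rot"]); print("grasp in lane",(RL.inv().apply(np.array(s["eef_pos"])-r.apply([0,0,.019])-LB)*1e3).round(1))
route([(tcp(lane(-62,0.3,112),y,32),y,32,2),(tcp(lane(-24,.3,112),y,32),y,32,6)])
f=arm.grab_frame("wrist"); save(f,"w5.png")
```

```text
grasp in lane [-62.4  -0.3 120.7]
t 13.1
rows 2 d [2.1, 0.3, 3.8] rot [0.08, 0.1, 0.14]
    [ 0.655 -0.07   0.116] [ 0.18  0.21 -0.61 -0.09 -0.19 -1.46] err 0.0 dq 0.02
rows 6 d [-5.3, -0.8, 3.3] rot [0.0, 0.0, 0.0]
    [ 0.693 -0.067  0.116] [ 0.17  0.27 -0.52 -0.1  -0.22 -1.44] err 0.0 dq 0.08
```

View pics/w5.png

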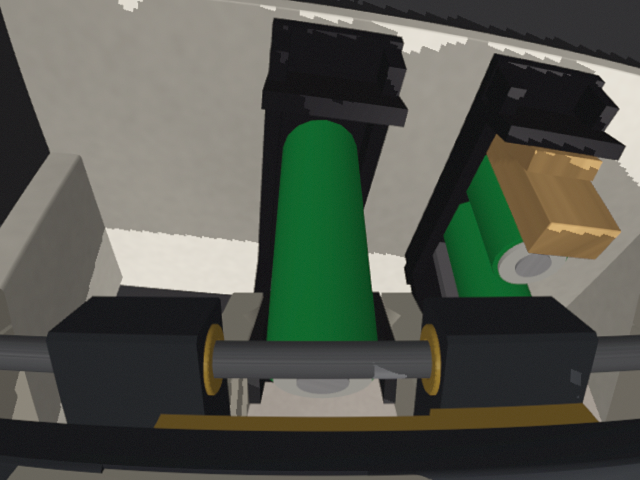

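The green cell, bottom at (320,125), hangs in the empty lane between its walls (columns 262–385), behind the gate. Next: lower and slide back.

Request:
servo_tool(deltas=[[1,2.1,0.3,3.8,0,0,0],[1,2.1,0.3,3.8,0,0,0],[1,-5.3,-0.8,3.3,0,0,0],[1,-5.3,-0.8,3.3,0,0,0],[1,-5.3,-0.8,3.3,0,0,0],[1,-5.3,-0.8,3.3,0,0,0],[1,-5.3,-0.8,3.3,0,0,0],[1,-5.3,-0.8,3.3,0,0,0],[1,0,0,0,0,0,0],[1,0,0,0,0,0,0]])

```text
t: 13.98
eef_pos: [0.6936, -0.0666, 0.117]
ee_rot: [-3.141, 0.564, -2.926]
force: [-0.2, -0.5, -3.1]
width: 0.0398
gripper_force: 39.9
```

```bash
cat >> h.py <<'E'
def gl():
    s=arm.get_state(); r=R.from_euler('xyz',s["ee_rot"]); print("grasp in lane",(RL.inv().apply(np.array(s["eef_pos"])-r.apply([0,0,.019])-LB)*1e3).round(1),"F",np.round(s["force"],1),"w",round(s["width"],4),"gf",s["gripper_force"])
E
python3 - <<'E'
from h import *
y=Y0+.13; gl()
route([(tcp(lane(-24,.3,110),y,32),y,32,2)])
E
```

```text
grasp in lane [-22.9   0.5 113. ] F [-0.2 -0.5 -3.1] w 0.0398 gf 39.94393587112427
t 13.9833
rows 2 d [1.3, -0.0, 1.0] rot [0.06, 0.17, 0.13]
    [ 0.693 -0.067  0.114] [ 0.17  0.27 -0.53 -0.1  -0.22 -1.44] err 0.0 dq 0.02
```

Request:
servo_tool(deltas=[[1,0.8,0,1.3,0,0,0],[1,0.8,0,1.3,0,0,0],[1,0,0,0,0,0,0]])

```text
t: 14.23
eef_pos: [0.6935, -0.0666, 0.1145]
ee_rot: [-3.141, 0.565, -2.926]
force: [-1.6, 0.2, -1.1]
width: 0.0391
gripper_force: 39.9
```

Request:
servo_tool(deltas=[[-1,0,0,0,0,0,0],[-1,0,0,0,0,0,0],[-1,0,0,0,0,0,0],[-1,0,0,0,0,0,0],[-1,0,0,0,0,0,0],[-1,0,0,0,0,0,0]])

```text
t: 14.73
eef_pos: [0.6935, -0.0666, 0.1143]
ee_rot: [-3.141, 0.565, -2.926]
force: [0.7, 0.5, -0.4]
width: 0.0737
gripper_force: 0.0
```

Run:
```python
from h import *
gl(); s=arm.get_state(); r=R.from_euler('xyz',s["ee_rot"])
# retreat along tool, then to short cell: try tilt/yaw options
p=np.array(s["eef_pos"])
for tilt in(24,26,28,32):
  for yaw in(Y0-.2,Y0,Y0+.2,Y0-.5,Y0-.9,Y0-1.4,Y0+.6):
    for hz in (.055,):
      q,e=ik(tcp([.5277,-.3275,hz],yaw,tilt),yaw,tilt,[-.1,.2,-.5,-.1,-.5,-1.4]); q2,e2=ik(tcp(lane(-62,0,55),Y0+.2,tilt),Y0+.2,tilt,[.14,.3,-.5,-.3,-.24,-1.2])
      if e<1e-3: print(tilt,round(yaw-Y0,2),q.round(2),e.round(4),"| lane",q2.round(2),e2.round(4))
```

```text
grasp in lane [-23.    0.5 110.3] F [ 0.7  0.5 -0.4] w 0.0737 gf 0.0
24 -0.2 [-0.29  0.33 -0.54 -0.25 -0.29 -1.18] 0.0 | lane [ 0.16  0.33 -0.51 -0.16 -0.32 -1.3 ] 0.0
24 0.0 [-0.38  0.35 -0.43 -0.43 -0.45 -0.76] 0.0 | lane [ 0.16  0.33 -0.51 -0.16 -0.32 -1.3 ] 0.0
24 0.2 [-0.44  0.37 -0.35 -0.51 -0.59 -0.46] 0.0 | lane [ 0.16  0.33 -0.51 -0.16 -0.32 -1.3 ] 0.0
24 0.6 [-0.51  0.44 -0.21 -0.54 -0.83 -0.03] 0.0 | lane [ 0.16  0.33 -0.51 -0.16 -0.32 -1.3 ] 0.0
26 -0.2 [-0.31  0.32 -0.54 -0.31 -0.27 -1.1 ] 0.0 | lane [ 0.15  0.32 -0.52 -0.21 -0.28 -1.26] 0.0
26 0.0 [-0.4   0.34 -0.42 -0.49 -0.44 -0.68] 0.0 | lane [ 0.15  0.32 -0.52 -0.21 -0.28 -1.26] 0.0
26 0.2 [-0.47  0.37 -0.34 -0.57 -0.59 -0.39] 0.0 | lane [ 0.15  0.32 -0.52 -0.21 -0.28 -1.26] 0.0
26 0.6 [-0.54  0.45 -0.2  -0.58 -0.84  0.02] 0.0 | lane [ 0.15  0.32 -0.52 -0.21 -0.28 -1.26] 0.0
28 -0.2 [-0.32  0.32 -0.54 -0.39 -0.25 -1.02] 0.0 | lane [ 0.14  0.32 -0.52 -0.26 -0.26 -1.19] 0.0
28 0.0 [-0.43  0.34 -0.42 -0.57 -0.44 -0.59] 0.0 | lane [ 0.14  0.32 -0.52 -0.26 -0.26 -1.19] 0.0
28 0.2 [-0.5   0.37 -0.33 -0.63 -0.59 -0.32] 0.0 | lane [ 0.14  0.32 -0.52 -0.26 -0.26 -1.19] 0.0
28 0.6 [-0.56  0.45 -0.19 -0.63 -0.86  0.07] 0.0 | lane [ 0.14  0.32 -0.52 -0.26 -0.26 -1.19] 0.0
32 -0.2 [-0.37  0.32 -0.5  -0.58 -0.24 -0.79] 0.0 | lane [ 0.11  0.31 -0.5  -0.42 -0.22 -1.01] 0.0
32 0.0 [-0.49  0.34 -0.4  -0.72 -0.45 -0.41] 0.0 | lane [ 0.11  0.31 -0.5  -0.42 -0.22 -1.01] 0.0
32 0.2 [-0.56  0.38 -0.32 -0.75 -0.61 -0.16] 0.0 | lane [ 0.11  0.31 -0.5  -0.42 -0.22 -1.01] 0.0
32 0.6 [-0.62  0.47 -0.17 -0.71 -0.9   0.17] 0.0 | lane [ 0.11  0.31 -0.5  -0.42 -0.22 -1.01] 0.0
```

Run:
```python
from h import *
s=arm.get_state(); r=R.from_euler('xyz',s["ee_rot"]); y=Y0+.13
p=np.array(s["eef_pos"])-r.apply([0,0,.15])
T=tcp([.5277,-.3275,.053],Y0,32); r2=R.from_euler('xyz',[np.pi,0,Y0])*R.from_rotvec([0,-np.radians(32),0])
route([(p,y,32,6),(T-r2.apply([0,0,.13]),Y0,32,12),(T,Y0,32,6)])
```

```text
t 14.7333
rows 6 d [0.1, -0.0, -25.0] rot [0.02, 0.06, 0.04]
    [ 0.615 -0.084  0.241] [ 0.16 -0.01 -0.53 -0.05 -0.49 -1.48] err 0.0 dq 0.28
rows 12 d [17.0, -18.7, -1.4] rot [0.33, -0.0, 0.53]
    [ 0.469 -0.332  0.147] [-0.53  0.11 -0.44 -0.55 -0.62 -0.57] err 0.0 dq 0.92
rows 6 d [-0.0, 0.0, 21.7] rot [0.0, 0.0, 0.0]
    [ 0.538 -0.327  0.037] [-0.49  0.35 -0.4  -0.72 -0.45 -0.4 ] err 0.0 dq 0.23
```

Request:
servo_tool(deltas=[[-1,0,0,-10,0,0,0],[-1,0,0,-25,0,0,0],[-1,0,0,-25,0,0,0],[-1,0,0,-30,0,0,0],[-1,0,0,-30,0,0,0],[-1,0,0,-30,0,0,0],[-1,17,-18.7,-1.4,0.33,0,0.53],[-1,17,-18.7,-1.4,0.33,0,0.53],[-1,17,-18.7,-1.4,0.33,0,0.53],[-1,17,-18.7,-1.4,0.33,0,0.53],[-1,17,-18.7,-1.4,0.33,0,0.53],[-1,17,-18.7,-1.4,0.33,0,0.53],[-1,17,-18.7,-1.4,0.33,0,0.53],[-1,17,-18.7,-1.4,0.33,0,0.53],[-1,17,-18.7,-1.4,0.33,0,0.53],[-1,17,-18.7,-1.4,0.33,0,0.53],[-1,17,-18.7,-1.4,0.33,0,0.53],[-1,17,-18.7,-1.4,0.33,0,0.53],[-1,0,0,0,0,0,0]])

```text
t: 16.32
eef_pos: [0.4682, -0.3356, 0.1449]
ee_rot: [3.141, 0.563, -3.061]
force: [-0.1, -0.7, -0.2]
width: 0.0876
gripper_force: 0.0
```

Run:
```python
from h import *
T=tcp([.5277,-.3275,.053],Y0,32)
route([(T,Y0,32,6)])
for c in("top","scene"):
    f=arm.grab_frame(c); save(f,c+"3.png")
    for n in("tall_c","short_c"):
        print(c,n,[(round(r["conf"],2),w(f,r["at"]).round(3).tolist(),(RL.inv().apply(w(f,r["at"])-LB)*1e3).round(0).tolist()) for r in arm.recognise(n,f)[:5]])
```

```text
t 16.3167
rows 6 d [-0.3, 0.5, 21.5] rot [0.01, 0.04, 0.01]
    [ 0.538 -0.327  0.037] [-0.49  0.35 -0.4  -0.72 -0.45 -0.4 ] err 0.0 dq 0.23
top tall_c [(0.86, [0.49, 0.367, 0.114], [-181.0, 450.0, 94.0]), (0.78, [0.56, 0.299, 0.122], [-117.0, 377.0, 102.0]), (0.68, [0.67, -0.07, 0.146], [-37.0, 0.0, 126.0]), (0.61, [0.369, 0.28, 0.125], [-308.0, 374.0, 105.0])]
top short_c [(0.56, [0.671, -0.069, 0.147], [-36.0, 1.0, 127.0])]
scene tall_c [(0.84, [0.561, 0.293, 0.075], [-116.0, 371.0, 55.0]), (0.65, [0.498, 0.365, 0.078], [-173.0, 447.0, 58.0]), (0.62, [0.373, 0.268, 0.052], [-305.0, 361.0, 32.0]), (0.59, [0.677, -0.084, 0.108], [-30.0, -15.0, 88.0]), (0.49, [0.67, -0.084, 0.034], [-37.0, -13.0, 14.0])]
scene short_c []
```

Request:
servo_tool(deltas=[[-1,-0.3,0.5,21.5,0,0,0],[-1,-0.3,0.5,21.5,0,0,0],[-1,-0.3,0.5,21.5,0,0,0],[-1,-0.3,0.5,21.5,0,0,0],[-1,-0.3,0.5,21.5,0,0,0],[-1,-0.3,0.5,21.5,0,0,0],[-1,0,0,0,0,0,0]])

```text
t: 17.2
eef_pos: [0.5414, -0.3221, 0.0346]
ee_rot: [3.138, 0.562, -3.057]
force: [0.5, -0.0, 0.4]
width: 0.088
gripper_force: 0.0
```

Request:
servo_tool(deltas=[[1,0,0,0,0,0,0],[1,0,0,0,0,0,0],[1,0,0,0,0,0,0],[1,0,0,0,0,0,0],[1,0,0,0,0,0,0],[1,0,0,0,0,0,0],[1,0,0,0,0,0,0],[1,0,0,0,0,0,0],[1,0,0,0,0,0,0],[1,0,0,0,0,0,0]], squeeze=40)

```text
t: 18.03
eef_pos: [0.5413, -0.3253, 0.0388]
ee_rot: [-3.14, 0.566, -3.057]
force: [-0.4, -3.6, 4.8]
width: 0.0395
gripper_force: 39.8
```

Run:
```python
from h import *
gl(); s=arm.get_state(); r=R.from_euler('xyz',s["ee_rot"]); y=Y0+.2
p=np.array(s["eef_pos"]); print("grasp world",p-r.apply([0,0,.019]),s["ee_rot"])
route([(p+[-.03,0,.12],Y0,32,5),(tcp(lane(-150,0.3,125),y,32),y,32,14),(tcp(lane(-72,0.3,110),y,32),y,32,5),(tcp(lane(-72,.3,60),y,32),y,32,4)])
```

```text
grasp in lane [-195.6 -243.9   34.8] F [-0.4 -3.6  4.8] w 0.0395 gf 39.83657956123352
grasp world [ 0.53115426 -0.3261287   0.05479686] [-3.13985573  0.56598277 -3.05694792]
t 18.0333
rows 5 d [-7.8, 0.5, -23.5] rot [0.01, 0.09, 0.04]
    [ 0.511 -0.325  0.159] [-0.46  0.13 -0.4  -0.5  -0.6  -0.68] err 0.0 dq 0.29
rows 14 d [-4.8, 16.9, 5.5] rot [-0.43, -0.0, -0.69]
    [ 0.567 -0.076  0.129] [ 0.15  0.07 -0.67 -0.25 -0.28 -1.22] err 0.0 dq 0.61
rows 5 d [-11.4, -3.1, 10.6] rot [0.0, 0.0, 0.0]
    [ 0.644 -0.07   0.114] [ 0.13  0.21 -0.53 -0.28 -0.28 -1.18] err 0.0 dq 0.14
rows 4 d [6.6, -0.0, 10.6] rot [0.0, 0.0, 0.0]
    [ 0.644 -0.07   0.064] [ 0.11  0.29 -0.52 -0.41 -0.22 -1.02] err 0.0 dq 0.15
```

Request:
servo_tool(deltas=[[1,-4,0.5,-12,0,0,0],[1,-7.8,0.5,-23.5,0,0,0],[1,-7.8,0.5,-23.5,0,0,0],[1,-7.8,0.5,-23.5,0,0,0],[1,-7.8,0.5,-23.5,0,0,0],[1,-3.8,0,-11.5,0,0,0]])

```text
t: 18.53
eef_pos: [0.5101, -0.324, 0.1601]
ee_rot: [-3.142, 0.565, -3.057]
force: [-0.4, -0.7, -2.1]
width: 0.0394
gripper_force: 39.8
```

Request:
servo_tool(deltas=[[1,-4.8,16.9,5.5,-0.43,0,-0.69],[1,-4.8,16.9,5.5,-0.43,0,-0.69],[1,-4.8,16.9,5.5,-0.43,0,-0.69],[1,-4.8,16.9,5.5,-0.43,0,-0.69],[1,-4.8,16.9,5.5,-0.43,0,-0.69],[1,-4.8,16.9,5.5,-0.43,0,-0.69],[1,-4.8,16.9,5.5,-0.43,0,-0.69],[1,-4.8,16.9,5.5,-0.43,0,-0.69],[1,-4.8,16.9,5.5,-0.43,0,-0.69],[1,-4.8,16.9,5.5,-0.43,0,-0.69],[1,-4.8,16.9,5.5,-0.43,0,-0.69],[1,-4.8,16.9,5.5,-0.43,0,-0.69],[1,-4.8,16.9,5.5,-0.43,0,-0.69],[1,-4.8,16.9,5.5,-0.43,0,-0.69],[1,0,0,0,0,0,0],[1,0,0,0,0,0,0]])

```text
t: 19.87
eef_pos: [0.5642, -0.0736, 0.1273]
ee_rot: [-3.141, 0.561, -2.857]
force: [0.6, -0.6, -1.8]
width: 0.0389
gripper_force: 39.8
```

Run:
```python
from h import *
gl(); y=Y0+.2
route([(tcp(lane(-75,0.3,110),y,32),y,32,5),(tcp(lane(-75,.3,62),y,32),y,32,4)])
f=arm.grab_frame("wrist"); save(f,"w6.png")
```

```text
grasp in lane [-152.3    3.1  123.4] F [ 0.6 -0.6 -1.8] w 0.0389 gf 39.79122340679169
t 19.8667
rows 5 d [-11.3, -3.7, 10.3] rot [0.03, 0.03, 0.05]
    [ 0.641 -0.07   0.114] [ 0.13  0.21 -0.54 -0.28 -0.28 -1.18] err 0.0 dq 0.14
rows 4 d [6.4, -0.0, 10.2] rot [0.0, 0.0, 0.0]
    [ 0.641 -0.07   0.066] [ 0.11  0.29 -0.53 -0.41 -0.22 -1.03] err 0.0 dq 0.15
```

View pics/w6.png

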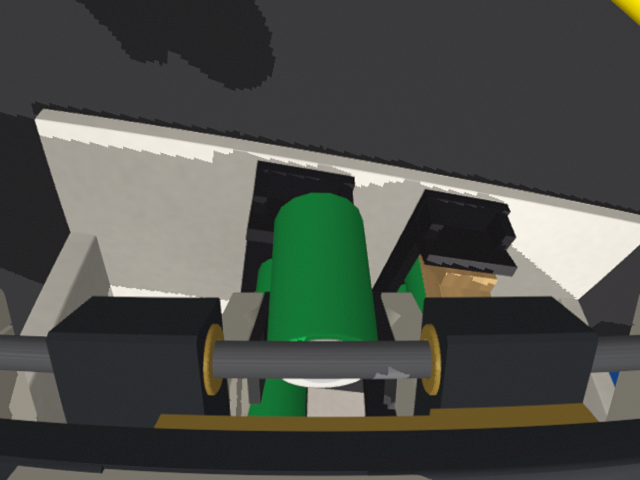

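The short cell is held upright, bottom at (320,200), in front of the gate. The tall cell stands behind at (280,400). The cell sits about 3 mm behind the grasp point, so I descend with the grasp at x=-66.

Run:
```python
from h import *
y=Y0+.2
route([(tcp(lane(-66,0.3,112),y,32),y,32,6),(tcp(lane(-66,.3,62),y,32),y,32,4)])
```

```text
t 19.9167
rows 6 d [-10.8, -3.2, 9.1] rot [0.02, 0.04, 0.03]
    [ 0.65  -0.07   0.116] [ 0.13  0.22 -0.52 -0.27 -0.29 -1.18] err 0.0 dq 0.16
rows 4 d [6.6, -0.0, 10.6] rot [0.0, 0.0, 0.0]
    [ 0.65  -0.07   0.066] [ 0.11  0.3  -0.51 -0.4  -0.22 -1.04] err 0.0 dq 0.15
```

Request:
servo_tool(deltas=[[1,-10.8,-3.2,9.1,0,0,0],[1,-10.8,-3.2,9.1,0,0,0],[1,-10.8,-3.2,9.1,0,0,0],[1,-10.8,-3.2,9.1,0,0,0],[1,-10.8,-3.2,9.1,0,0,0],[1,-10.8,-3.2,9.1,0,0,0],[1,0,0,0,0,0,0],[1,0,0,0,0,0,0]])

```text
t: 20.58
eef_pos: [0.6513, -0.0705, 0.1164]
ee_rot: [-3.141, 0.563, -2.86]
force: [-1.2, 0.2, -1.4]
width: 0.0393
gripper_force: 39.8
```

Run:
```python
from h import *
gl();y=Y0+.2
route([(tcp(lane(-66,.3,59),y,32),y,32,6)])
```

```text
grasp in lane [-65.3  -0.7 112.5] F [-1.2  0.2 -1.4] w 0.0393 gf 39.78888988494873
t 20.5833
rows 6 d [4.8, 0.2, 7.5] rot [0.0, 0.04, 0.01]
    [ 0.65  -0.07   0.063] [ 0.11  0.3  -0.51 -0.41 -0.22 -1.03] err 0.0 dq 0.14
```

Request:
servo_tool(deltas=[[1,4.8,0.2,7.5,0,0,0],[1,4.8,0.2,7.5,0,0,0],[1,4.8,0.2,7.5,0,0,0],[1,4.8,0.2,7.5,0,0,0],[1,4.8,0.2,7.5,0,0,0],[1,4.8,0.2,7.5,0,0,0],[1,0,0,0,0,0,0],[1,0,0,0,0,0,0]])

```text
t: 21.25
eef_pos: [0.6502, -0.0688, 0.0629]
ee_rot: [-3.141, 0.563, -2.859]
force: [1.1, 0.4, -1.5]
width: 0.0392
gripper_force: 39.8
```

Run:
```python
from h import *
gl();y=Y0+.2
route([(tcp(lane(-66,.3,56),y,32),y,32,2),(tcp(lane(-60,.3,56),y,32),y,32,3),(tcp(lane(-60,.3,54.5),y,32),y,32,1)])
```

```text
grasp in lane [-66.2   1.1  59. ] F [ 1.1  0.4 -1.5] w 0.0392 gf 39.792455434799194
t 21.25
rows 2 d [0.8, -0.4, 1.3] rot [0.02, 0.12, 0.07]
    [ 0.65 -0.07  0.06] [ 0.11  0.31 -0.51 -0.42 -0.22 -1.01] err 0.0 dq 0.01
rows 3 d [-1.7, -0.4, 1.0] rot [0.0, 0.0, 0.0]
    [ 0.656 -0.069  0.06 ] [ 0.11  0.31 -0.5  -0.42 -0.22 -1.02] err 0.0 dq 0.01
rows 1 d [0.8, -0.0, 1.3] rot [0.0, 0.0, 0.0]
    [ 0.656 -0.069  0.058] [ 0.11  0.32 -0.5  -0.42 -0.22 -1.02] err 0.0 dq 0.01
```

Request:
servo_tool(deltas=[[1,0.8,-0.4,1.3,0,0,0],[1,0.8,-0.4,1.3,0,0,0],[1,-1.7,-0.4,1,0,0,0],[1,-1.7,-0.4,1,0,0,0],[1,-1.7,-0.4,1,0,0,0],[1,0.8,0,1.3,0,0,0],[1,0,0,0,0,0,0],[1,0,0,0,0,0,0]])

```text
t: 21.92
eef_pos: [0.657, -0.0688, 0.0595]
ee_rot: [-3.141, 0.564, -2.858]
force: [-2.0, 0.4, -0.4]
width: 0.0396
gripper_force: 39.8
```

Run:
```python
from h import *
gl()
```

```text
grasp in lane [-59.5   0.5  55.6] F [-2.   0.4 -0.4] w 0.0396 gf 39.778202176094055
```

Request:
servo_tool(deltas=[[1,-0.8,-0.2,1.3,0,0,0],[1,0.3,0,0.7,0,0,0],[1,0,0,0,0,0,0]])

```text
t: 22.17
eef_pos: [0.6588, -0.0685, 0.0588]
ee_rot: [-3.14, 0.565, -2.858]
force: [-5.5, 1.1, 5.4]
width: 0.0395
gripper_force: 39.8
```

Request:
servo_tool(deltas=[[-1,0,0,0,0,0,0],[-1,0,0,0,0,0,0],[-1,0,0,0,0,0,0],[-1,0,0,0,0,0,0],[-1,0,0,0,0,0,0],[-1,0,0,0,0,0,0],[-1,0,0,0,0,0,0],[-1,0,0,0,0,0,0]])

```text
t: 22.83
eef_pos: [0.6587, -0.0686, 0.0582]
ee_rot: [-3.14, 0.565, -2.858]
force: [0.3, -0.4, -0.3]
width: 0.0854
gripper_force: 0.0
```

Run:
```python
from h import *
gl(); s=arm.get_state(); r=R.from_euler('xyz',s["ee_rot"]); y=Y0+.2
p=np.array(s["eef_pos"])-r.apply([0,0,.14])
wy=-np.pi+.036; G=np.array([.4683,-.1849,.064])
route([(p,y,32,6),(tcp(G+[0,0,.13],wy,0),wy,0,14),(tcp(G,wy,0),wy,0,5)])
for tl in(0,8,12): print(tl,[ (q.round(2),e.round(4)) for q,e in [ik(tcp(G,wy,tl),wy,tl,[-.1,.2,-.5,0,-.8,-1.5]), ik(tcp(lane(-85,0,64),Y0,tl),Y0,tl,[.2,.4,-.3,0,-.8,-1.7])]])
```

```text
grasp in lane [-57.8   0.6  54.3] F [ 0.3 -0.4 -0.3] w 0.0854 gf 0.0
t 22.8333
rows 6 d [0.1, -0.0, -23.3] rot [0.01, 0.06, 0.03]
    [ 0.587 -0.089  0.176] [ 0.11  0.04 -0.58 -0.23 -0.41 -1.22] err 0.0 dq 0.28
rows 14 d [9.2, -5.3, -2.8] rot [0.28, 2.27, 0.97]
    [ 0.468 -0.185  0.175] [ 0.01  0.12 -0.43 -0.   -1.02 -1.55] err 0.0 dq 0.61
rows 5 d [0.0, -0.0, 26.0] rot [0.0, 0.0, 0.0]
    [ 0.468 -0.185  0.045] [ 0.01  0.28 -0.59 -0.   -0.7  -1.55] err 0.0 dq 0.32
0 [(array([ 0.01,  0.28, -0.59, -0.  , -0.7 , -1.55]), np.float64(0.0)), (array([ 0.19,  0.42, -0.29, -0.  , -0.85, -1.68]), np.float64(0.0))]
8 [(array([ 0.01,  0.22, -0.69, -0.01, -0.52, -1.54]), np.float64(0.0)), (array([ 0.2 ,  0.36, -0.42,  0.03, -0.65, -1.71]), np.float64(0.0))]
12 [(array([ 0.01,  0.2 , -0.74, -0.01, -0.43, -1.53]), np.float64(0.0)), (array([ 0.21,  0.33, -0.49,  0.05, -0.54, -1.74]), np.float64(0.0))]
```

Run:
```python
from h import *
s=arm.get_state(); r=R.from_euler('xyz',s["ee_rot"]); y=Y0+.2
p=np.array(s["eef_pos"])-r.apply([0,0,.14])
wy=-np.pi+.036; G=np.array([.4683,-.1849,.064])
route([(p,y,32,6),(tcp(G+[0,0,.11],wy,10),wy,10,14)])
```

```text
t 22.8333
rows 6 d [0.1, -0.0, -23.3] rot [0.01, 0.06, 0.03]
    [ 0.587 -0.089  0.176] [ 0.11  0.04 -0.58 -0.23 -0.41 -1.22] err 0.0 dq 0.28
rows 14 d [9.2, -5.4, -2.1] rot [0.36, 1.56, 0.94]
    [ 0.472 -0.185  0.155] [ 0.01  0.05 -0.58 -0.01 -0.77 -1.54] err 0.0 dq 0.36
```

Request:
servo_tool(deltas=[[-1,0,0,-10,0,0,0],[-1,0,0,-25,0,0,0],[-1,0,0,-25,0,0,0],[-1,0,0,-25,0,0,0],[-1,0,0,-27,0,0,0],[-1,0,0,-28,0,0,0],[-1,9.2,-5.4,-2.1,0.36,1.56,0.94],[-1,9.2,-5.4,-2.1,0.36,1.56,0.94],[-1,9.2,-5.4,-2.1,0.36,1.56,0.94],[-1,9.2,-5.4,-2.1,0.36,1.56,0.94],[-1,9.2,-5.4,-2.1,0.36,1.56,0.94],[-1,9.2,-5.4,-2.1,0.36,1.56,0.94],[-1,9.2,-5.4,-2.1,0.36,1.56,0.94]])

```text
t: 23.92
eef_pos: [0.5324, -0.1412, 0.16]
ee_rot: [3.13, 0.372, -2.986]
force: [-0.2, -0.3, -0.1]
width: 0.0877
gripper_force: 0.0
```

Request:
servo_tool(deltas=[[-1,9.2,-5.4,-2.1,0.36,1.56,0.94],[-1,9.2,-5.4,-2.1,0.36,1.56,0.94],[-1,9.2,-5.4,-2.1,0.36,1.56,0.94],[-1,9.2,-5.4,-2.1,0.36,1.56,0.94],[-1,9.2,-5.4,-2.1,0.36,1.56,0.94],[-1,9.2,-5.4,-2.1,0.36,1.56,0.94],[-1,9.2,-5.4,-2.1,0.36,1.56,0.94],[-1,0,0,0,0,0,0],[-1,0,0,0,0,0,0]])

```text
t: 24.67
eef_pos: [0.4719, -0.1854, 0.1552]
ee_rot: [3.141, 0.183, -3.103]
force: [0.5, 0.4, 0.8]
width: 0.0876
gripper_force: 0.0
```

Run:
```python
from h import *
wy=-np.pi+.036; G=np.array([.4683,-.1849,.064])
route([(tcp(G,wy,10),wy,10,5)])
f=arm.grab_frame("wrist"); save(f,"w7.png"); print("wedge exp px",proj(f,[[.4683,-.1849,.08]]))
for c in("top","wrist"):
    if c=="top": f=arm.grab_frame(c); save(f,c+"4.png")
    for n in("short_c","wedge_c"):
        print(c,n,[(round(r["conf"],2),w(f,r["at"]).round(3).tolist(),(RL.inv().apply(w(f,r["at"])-LB)*1e3).round(0).tolist()) for r in arm.recognise(n,f)[:3]])
t=arm.grab_frame("top"); c=t["color"]; m=(c.min(2)>140).astype(np.uint8); nn,l,st,ce=cv2.connectedComponentsWithStats(m)
for i in range(1,nn):
    for z in(.088,):
        p=RL.inv().apply(ray(t,*ce[i],z)-LB)*1e3
        if 10<st[i,4]<400 and -110<p[0]<0 and abs(p[1])<140: print("white",st[i],ce[i],p.round(1))
a=t["color"][150:250,290:390,::-1]; cv2.imwrite("pics/crop4.png",cv2.resize(a,None,fx=6,fy=6,interpolation=cv2.INTER_CUBIC))
```

```text
t 24.6667
rows 5 d [4.0, 0.1, 21.6] rot [0.01, 0.1, 0.03]
    [ 0.472 -0.185  0.045] [ 0.01  0.21 -0.71 -0.01 -0.48 -1.54] err 0.0 dq 0.29
wedge exp px [[321.63469718 229.01275172]]
top short_c [(0.82, [0.635, -0.074, 0.087], [-72.0, -1.0, 67.0])]
top wedge_c []
wrist short_c [(0.82, [0.635, -0.074, 0.087], [-72.0, -1.0, 67.0])]
wrist wedge_c []
white [364 168  41  26 306] [387.13398693 177.53267974] [ -5. -86.  68.]
white [349 176  12  11  45] [354.46666667 181.46666667] [-6.2 -2.3 68. ]
white [398 186   4   4  11] [399.36363636 187.81818182] [ -35.  -113.5   68. ]
white [397 186   9   9  26] [401.96153846 190.73076923] [ -43.3 -119.1   68. ]
white [392 195   5   4  12] [393.83333333 196.5       ] [-56.  -96.9  68. ]
white [351 197  11  12  50] [355.82 202.8 ] [-61.9   0.3  68. ]
white [307 199  12  11  52] [312.46153846 204.26923077] [-54.  109.9  68. ]
```

View pics/crop4.png

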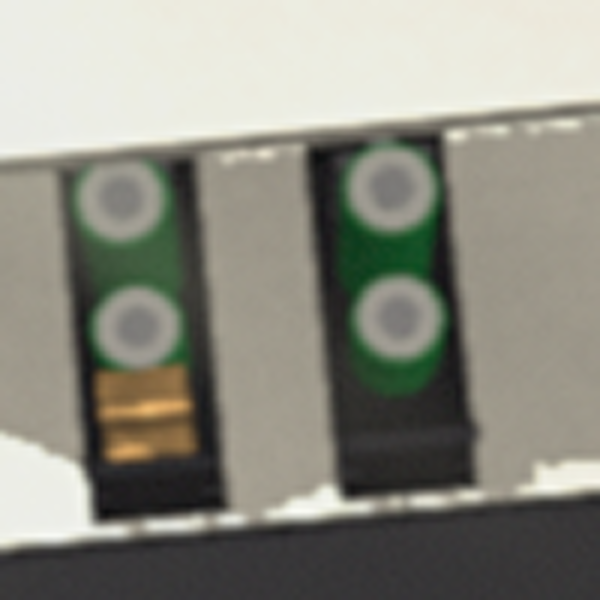

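Both cells stand in line in the empty lane: the tall top is at (392,188) and the short top at (400,318) in the crop. That puts the short cell at lane x≈-62, y≈0, matching the full lane. Before gripping, I check the wedge numerically in the wrist picture.

Run:
```python
from h import *
f=arm.grab_frame("wrist"); c=f["color"].astype(int)
m=((c[:,:,0]-c[:,:,2]>40)&(c[:,:,0]>90)).astype(np.uint8); m[290:]=0
n,l,st,ce=cv2.connectedComponentsWithStats(m); i=1+np.argmax([s[4] if s[0]>200 and s[0]<420 else 0 for s in st[1:]]); print(st[i],ce[i])
u=int(ce[i][0])
for uu in(u-12,u,u+12): 
    col=c[st[i][1]-3:st[i][1]+st[i][3]+4,uu,0]; print(uu,col.tolist())
v=220
row=np.where(l[v]==i)[0]; print("row",v,row.min(),row.max()); v=235; row=np.where(l[v]==i)[0]; print("row",v,row.min() if len(row) else None,row.max() if len(row) else None)
c8=[[x,y,z] for z in(.08,) for x,y in[(.4583,-.2029),(.4583,-.1669),(.4783,-.2029),(.4783,-.1669)]]; print(proj(f,c8).round(1))
```

```text
[ 289  171   65   76 4629] [320.65824152 209.67876431]
308 [59, 57, 69, 133, 161, 160, 159, 158, 180, 200, 204, 205, 205, 206, 205, 206, 206, 206, 205, 206, 205, 205, 205, 205, 205, 193, 185, 185, 185, 185, 185, 186, 185, 186, 185, 186, 185, 185, 185, 184, 185, 184, 185, 184, 183, 187, 243, 255, 255, 255, 255, 255, 255, 255, 255, 255, 255, 255, 255, 255, 255, 255, 255, 255, 255, 255, 255, 255, 255, 255, 255, 255, 255, 255, 255, 255, 255, 243, 166, 93, 85, 88, 87]
320 [61, 57, 64, 114, 149, 156, 153, 164, 230, 255, 255, 255, 245, 211, 208, 210, 210, 210, 210, 210, 210, 209, 209, 209, 209, 195, 180, 176, 175, 176, 176, 177, 177, 177, 177, 178, 177, 177, 177, 177, 177, 178, 177, 177, 176, 177, 210, 255, 255, 255, 255, 255, 255, 255, 255, 255, 255, 255, 255, 255, 255, 255, 255, 255, 255, 255, 255, 255, 255, 255, 255, 255, 255, 255, 255, 255, 255, 234, 162, 93, 87, 88, 87]
332 [59, 57, 63, 112, 148, 155, 154, 155, 202, 249, 255, 255, 255, 255, 255, 255, 255, 255, 234, 203, 199, 200, 200, 201, 200, 190, 179, 177, 177, 177, 176, 176, 175, 176, 176, 176, 175, 177, 175, 175, 174, 175, 176, 174, 173, 177, 216, 255, 255, 255, 255, 255, 255, 255, 255, 255, 255, 255, 255, 255, 255, 255, 255, 255, 255, 255, 255, 255, 255, 255, 255, 255, 255, 255, 255, 255, 255, 255, 206, 105, 83, 87, 88]
row 220 289 353
row 235 289 352
[[289.5 212. ]
 [353.9 214.3]
 [289.4 243.9]
 [351.4 246. ]]
```

Run:
```python
from h import *
wy=-np.pi+.028; G=np.array([.4687,-.185,.064])
route([(tcp(G,wy,10),wy,10,5)])
```

```text
t 25.0667
rows 5 d [3.9, 0.0, 21.5] rot [0.03, 0.08, 0.12]
    [ 0.472 -0.185  0.045] [ 0.01  0.21 -0.71 -0.01 -0.48 -1.55] err 0.0 dq 0.29
```

Request:
servo_tool(deltas=[[-1,3.9,0,21.5,0,0.08,0.12],[-1,3.9,0,21.5,0,0.08,0.12],[-1,3.9,0,21.5,0,0.08,0.12],[-1,3.9,0,21.5,0,0.08,0.12],[-1,3.9,0,21.5,0,0.08,0.12],[-1,0,0,0,0,0,0],[-1,0,0,0,0,0,0]])

```text
t: 25.65
eef_pos: [0.4711, -0.1851, 0.0447]
ee_rot: [3.139, 0.171, -3.114]
force: [0.4, 0.3, -0.5]
width: 0.0878
gripper_force: 0.0
```

Request:
servo_tool(deltas=[[1,0,0,0,0,0,0],[1,0,0,0,0,0,0],[1,0,0,0,0,0,0],[1,0,0,0,0,0,0],[1,0,0,0,0,0,0],[1,0,0,0,0,0,0],[1,0,0,0,0,0,0],[1,0,0,0,0,0,0],[1,0,0,0,0,0,0],[1,0,0,0,0,0,0]], squeeze=50)

```text
t: 26.48
eef_pos: [0.4719, -0.1851, 0.0455]
ee_rot: [3.139, 0.174, -3.114]
force: [0.5, 0.1, 0.8]
width: 0.0359
gripper_force: 49.9
```

Run:
```python
from h import *
gl(); s=arm.get_state(); r=R.from_euler('xyz',s["ee_rot"]); p=np.array(s["eef_pos"]); print("grasp",p-r.apply([0,0,.019]),s["ee_rot"])
wy=-np.pi+.028
route([(p+[0,0,.11],wy,10,5),(tcp(lane(-140,0.3,140),Y0,10),Y0,10,10),(tcp(lane(-101,0.3,124),Y0,10),Y0,10,4)])
```

```text
grasp in lane [-246.7  -98.4   44.2] F [0.5 0.1 0.8] w 0.0359 gf 49.939629435539246
grasp [ 0.4685689  -0.18521341  0.06416876] [ 3.13893009  0.17441313 -3.11387163]
t 26.4833
rows 5 d [-3.8, 0.0, -21.7] rot [0.03, -0.0, -0.0]
    [ 0.472 -0.185  0.155] [ 0.01  0.05 -0.58 -0.   -0.77 -1.55] err 0.0 dq 0.29
rows 10 d [-10.0, 10.2, 3.2] rot [-0.05, 0.0, -0.29]
    [ 0.57  -0.078  0.141] [ 0.22  0.17 -0.49  0.04 -0.74 -1.74] err 0.0 dq 0.21
rows 4 d [-8.9, -0.0, 5.6] rot [0.0, 0.0, 0.0]
    [ 0.609 -0.075  0.125] [ 0.21  0.25 -0.42  0.03 -0.72 -1.72] err 0.0 dq 0.08
```

Request:
servo_tool(deltas=[[1,-3.8,0,-21.7,0,0,0],[1,-3.8,0,-21.7,0,0,0],[1,-3.8,0,-21.7,0,0,0],[1,-3.8,0,-21.7,0,0,0],[1,-3.8,0,-21.7,0,0,0],[1,-10,10.2,3.2,-0.05,0,-0.29],[1,-10,10.2,3.2,-0.05,0,-0.29],[1,-10,10.2,3.2,-0.05,0,-0.29],[1,-10,10.2,3.2,-0.05,0,-0.29],[1,-10,10.2,3.2,-0.05,0,-0.29],[1,-10,10.2,3.2,-0.05,0,-0.29],[1,-10,10.2,3.2,-0.05,0,-0.29],[1,-10,10.2,3.2,-0.05,0,-0.29],[1,-10,10.2,3.2,-0.05,0,-0.29],[1,-10,10.2,3.2,-0.05,0,-0.29],[1,0,0,0,0,0,0],[1,0,0,0,0,0,0]])

```text
t: 27.9
eef_pos: [0.5709, -0.0773, 0.1413]
ee_rot: [3.139, 0.174, -3.061]
force: [-0.1, -0.7, -0.5]
width: 0.0361
gripper_force: 49.9
```

Run:
```python
from h import *
gl(); print(arm.get_state()["ee_rot"])
route([(tcp(lane(-101,0.3,124),Y0,10),Y0,10,4),(tcp(lane(-99,0.3,111),Y0,10),Y0,10,3)])
```

```text
grasp in lane [-139.4    0.9  140. ] F [-0.1 -0.7 -0.5] w 0.0361 gf 49.937578439712524
[ 3.13918949  0.1738589  -3.06140103]
t 27.9
rows 4 d [-8.8, -0.2, 5.6] rot [0.03, -0.01, 0.0]
    [ 0.609 -0.075  0.125] [ 0.21  0.25 -0.42  0.03 -0.72 -1.72] err 0.0 dq 0.08
rows 3 d [0.1, 0.0, 4.4] rot [0.0, 0.0, 0.0]
    [ 0.611 -0.075  0.112] [ 0.21  0.27 -0.44  0.03 -0.7  -1.73] err 0.0 dq 0.03
```

Request:
servo_tool(deltas=[[1,-8.8,-0.2,5.6,0,0,0],[1,-8.8,-0.2,5.6,0,0,0],[1,-8.8,-0.2,5.6,0,0,0],[1,-8.8,-0.2,5.6,0,0,0],[1,0.1,0,4.4,0,0,0],[1,0.1,0,4.4,0,0,0],[1,0.1,0,4.4,0,0,0],[1,0,0,0,0,0,0],[1,0,0,0,0,0,0]])

```text
t: 28.65
eef_pos: [0.6104, -0.0758, 0.1123]
ee_rot: [3.139, 0.174, -3.063]
force: [-0.1, 0.2, -0.0]
width: 0.0357
gripper_force: 49.9
```

Run:
```python
from h import *
gl()
route([(tcp(lane(-99,0.3,109.5),Y0,10),Y0,10,2),(tcp(lane(-90.5,0.3,109.5),Y0,10),Y0,10,5),(tcp(lane(-90.5,0.3,94),Y0,10),Y0,10,5),(tcp(lane(-90,0.3,85),Y0,10),Y0,10,3)])
```

```text
grasp in lane [-99.9  -0.7 111. ] F [-0.1  0.2 -0. ] w 0.0357 gf 49.9375194311142
t 28.65
rows 2 d [-0.3, 0.5, 0.8] rot [0.06, -0.02, -0.03]
    [ 0.611 -0.075  0.111] [ 0.21  0.27 -0.44  0.04 -0.69 -1.73] err 0.0 dq 0.01
rows 5 d [-1.7, 0.0, 0.3] rot [0.0, 0.0, 0.0]
    [ 0.62  -0.074  0.111] [ 0.21  0.28 -0.42  0.03 -0.7  -1.72] err 0.0 dq 0.02
rows 5 d [0.5, -0.0, 3.1] rot [0.0, 0.0, 0.0]
    [ 0.62  -0.074  0.095] [ 0.21  0.3  -0.44  0.04 -0.66 -1.72] err 0.0 dq 0.04
rows 3 d [0.4, -0.0, 3.0] rot [0.0, 0.0, 0.0]
    [ 0.62  -0.074  0.086] [ 0.21  0.31 -0.44  0.04 -0.64 -1.73] err 0.0 dq 0.02
```

Request:
servo_tool(deltas=[[1,-0.3,0.5,0.8,0,0,0],[1,-0.3,0.5,0.8,0,0,0],[1,-1.7,0,0.3,0,0,0],[1,-1.7,0,0.3,0,0,0],[1,-1.7,0,0.3,0,0,0],[1,-1.7,0,0.3,0,0,0],[1,-1.7,0,0.3,0,0,0],[1,0,0,0,0,0,0],[1,0,0,0,0,0,0]])

```text
t: 29.4
eef_pos: [0.6188, -0.0743, 0.1107]
ee_rot: [3.139, 0.171, -3.063]
force: [-5.9, -0.0, 1.9]
width: 0.0357
gripper_force: 49.9
```

Request:
servo_tool(deltas=[[1,0.5,0,3.1,0,0,0],[1,0.5,0,3.1,0,0,0],[1,0.5,0,3.1,0,0,0],[1,0,0,0,0,0,0]])

```text
t: 29.73
eef_pos: [0.6188, -0.0743, 0.1008]
ee_rot: [3.139, 0.171, -3.063]
force: [-5.0, -1.0, 0.1]
width: 0.0362
gripper_force: 49.9
```

Run:
```python
from h import *
gl()
route([(tcp(lane(-90.5,0.3,85.5),Y0,10),Y0,10,5),(tcp(lane(-84.5,0.3,63),Y0,10),Y0,10,8)])
```

```text
grasp in lane [-91.3   0.1  99.5] F [-5.  -1.   0.1] w 0.0362 gf 49.93883728981018
t 29.7333
rows 5 d [0.3, 0.0, 2.8] rot [0.02, -0.04, -0.02]
    [ 0.62  -0.074  0.087] [ 0.21  0.31 -0.45  0.04 -0.64 -1.73] err 0.0 dq 0.04
rows 8 d [-0.3, -0.0, 2.9] rot [0.0, 0.0, 0.0]
    [ 0.626 -0.074  0.064] [ 0.21  0.35 -0.45  0.04 -0.6  -1.73] err 0.0 dq 0.05
```

Request:
servo_tool(deltas=[[1,0.5,0,2.8,0,0,0],[1,0.5,0,2.8,0,0,0],[1,0.1,0,2.8,0,0,0],[1,0,0,2.8,0,0,0],[1,-0.2,0,2.8,0,0,0],[1,0,0,0,0,0,0]])

```text
t: 30.23
eef_pos: [0.6201, -0.0742, 0.0869]
ee_rot: [3.139, 0.171, -3.063]
force: [-3.8, -0.4, 0.0]
width: 0.0353
gripper_force: 49.9
```

Run:
```python
from h import *
gl(); print(arm.get_state()["ee_rot"])
route([(tcp(lane(-87.5,0.3,74),Y0,10),Y0,10,4),(tcp(lane(-84.5,0.3,63),Y0,10),Y0,10,4)])
```

```text
grasp in lane [-90.    0.1  85.7] F [-3.8 -0.4  0. ] w 0.0353 gf 49.93853151798248
[ 3.13936464  0.17085765 -3.06310745]
t 30.2333
rows 4 d [-0.1, 0.0, 3.0] rot [0.03, -0.05, -0.02]
    [ 0.623 -0.074  0.075] [ 0.21  0.33 -0.45  0.04 -0.62 -1.73] err 0.0 dq 0.03
rows 4 d [-0.3, -0.0, 2.8] rot [0.0, 0.0, 0.0]
    [ 0.626 -0.074  0.064] [ 0.21  0.35 -0.45  0.04 -0.6  -1.73] err 0.0 dq 0.02
```

Request:
servo_tool(deltas=[[1,-0.1,0,3,0,0,0],[1,-0.1,0,3,0,0,0],[1,-0.1,0,3,0,0,0],[1,-0.1,0,3,0,0,0],[1,0,0,0,0,0,0]])

```text
t: 30.65
eef_pos: [0.6226, -0.0741, 0.0759]
ee_rot: [3.14, 0.171, -3.063]
force: [-8.2, -2.3, 5.7]
width: 0.0358
gripper_force: 50.0
```

Run:
```python
from h import *
gl(); print(arm.get_state()["ee_rot"])
route([(tcp(lane(-84.5,0.3,63),Y0,10),Y0,10,4)])
```

```text
grasp in lane [-87.5  -0.   74.6] F [-8.2 -2.3  5.7] w 0.0358 gf 49.95184779167175
[ 3.13962473  0.17124588 -3.06291752]
t 30.65
rows 4 d [-0.2, 0.1, 3.0] rot [0.02, -0.05, -0.02]
    [ 0.626 -0.074  0.064] [ 0.21  0.35 -0.45  0.04 -0.6  -1.73] err 0.0 dq 0.03
```

Request:
servo_tool(deltas=[[1,-0.2,0,3,0,0,0],[1,-0.2,0,3,0,0,0],[1,-0.2,0,3,0,0,0],[1,-0.2,0,2.5,0,0,0],[1,0,0,0,0,0,0],[1,0,0,0,0,0,0]])

```text
t: 31.15
eef_pos: [0.6251, -0.0742, 0.0655]
ee_rot: [3.14, 0.171, -3.063]
force: [-13.9, -1.7, 14.8]
width: 0.0358
gripper_force: 50.0
```

Run:
```python
from h import *
gl(); print(arm.get_state()["ee_rot"])
```

```text
grasp in lane [-85.   -0.3  64.2] F [-13.9  -1.7  14.8] w 0.0358 gf 49.964945912361145
[ 3.13983822  0.17117289 -3.06305943]
```

Request:
servo_tool(deltas=[[1,1,0,0.5,0,0,0],[1,1,0,0.5,0,0,0],[1,0.5,0,0.5,0,0,0],[1,0,0,0,0,0,0]])

```text
t: 31.48
eef_pos: [0.625, -0.0742, 0.0654]
ee_rot: [3.14, 0.176, -3.062]
force: [-11.1, -3.3, 21.5]
width: 0.036
gripper_force: 50.0
```

Run:
```python
from h import *
gl()
```

```text
grasp in lane [-85.2  -0.3  64.1] F [-11.1  -3.3  21.5] w 0.036 gf 49.9815309047699
```

Request:
servo_tool(deltas=[[-1,0,0,0,0,0,0],[-1,0,0,0,0,0,0],[-1,0,0,0,0,0,0],[-1,0,0,0,0,0,0],[-1,0,0,0,0,0,0],[-1,0,0,0,0,0,0],[-1,0,0,0,0,0,0]])

```text
t: 32.07
eef_pos: [0.625, -0.0733, 0.0628]
ee_rot: [3.139, 0.174, -3.062]
force: [-0.7, 0.3, -0.1]
width: 0.077
gripper_force: 0.0
```

Request:
servo_tool(deltas=[[-1,0,0,-10,0,0,0],[-1,0,0,-20,0,0,0],[-1,0,0,-20,0,0,0],[-1,5,0,-25,0,0,0],[1,10,0,-25,0,0,0],[1,10,0,0,0,0,0],[1,0,0,0,0,0,0],[1,0,0,0,0,0,0],[1,0,0,0,0,0,0]])

```text
t: 32.82
eef_pos: [0.5832, -0.0769, 0.1569]
ee_rot: [3.139, 0.174, -3.062]
force: [-0.1, 0.5, -0.7]
width: 0.0599
gripper_force: 0.0
```

Run:
```python
from h import *
gl()
f=arm.grab_frame("wrist"); save(f,"w8.png")
c=f["color"].astype(int); wood=((c[:,:,0]-c[:,:,2]>35)&(c[:,:,0]>80))
P=lambda x,y,hz: proj(f,[lane(x,y,hz)])[0].round(1).tolist()
print("expect empty wedge top corners",[P(x,y,80) for x in(-95,-75) for y in(-18,18)])
print("expect full wedge top corners",[P(x,y,80) for x in(-95,-75) for y in(92,128)])
m=wood.astype(np.uint8); n,l,st,ce=cv2.connectedComponentsWithStats(m)
for i in range(1,n):
    if st[i,4]>200: print(st[i],ce[i].round(1))
for n in("wedge_c","short_c","tall_c"):
    print(n,[(round(r["conf"],2),(RL.inv().apply(w(f,r["at"])-LB)*1e3).round(0).tolist()) for r in arm.recognise(n,f)[:4]])
for y in(0,110):
    u,_=P(-85,y,80); u=int(u); print(u,[(v,c[v,u].tolist()) for v in range(100,300,6)])
```

```text
grasp in lane [-127.     0.3  155.6] F [-0.1  0.5 -0.7] w 0.0599 gf 0.0
expect empty wedge top corners [[288.0, 295.4], [351.4, 295.3], [289.3, 323.7], [350.3, 323.6]]
expect full wedge top corners [[479.6, 294.3], [539.1, 293.5], [473.7, 322.3], [531.2, 321.2]]
[ 539    0   87   20 1155] [589.9   7.9]
[ 289  248   64   76 4507] [319.9 286.6]
[ 441  249   97   58 3636] [485.2 273. ]
[153 325  15  69 427] [158.3 360.4]
[464 324  27  70 981] [480.  358.7]
[ 208  400  432   31 6734] [439.9 418.9]
wedge_c [(0.66, [-94.0, 1.0, 73.0])]
short_c [(0.98, [-61.0, -2.0, 70.0])]
tall_c [(0.87, [-29.0, -1.0, 95.0])]
319 [(100, [48, 48, 50]), (106, [48, 48, 51]), (112, [50, 51, 53]), (118, [48, 46, 48]), (124, [48, 49, 50]), (130, [47, 49, 51]), (136, [49, 50, 52]), (142, [48, 49, 50]), (148, [47, 48, 50]), (154, [50, 50, 52]), (160, [49, 49, 50]), (166, [48, 48, 50]), (172, [50, 50, 52]), (178, [27, 28, 29]), (184, [128, 123, 115]), (190, [174, 170, 160]), (196, [28, 26, 28]), (202, [21, 19, 21]), (208, [22, 20, 24]), (214, [20, 20, 21]), (220, [21, 20, 20]), (226, [18, 14, 18]), (232, [17, 15, 1
[... 285 characters left out ...]
, 49, 51]), (112, [48, 49, 50]), (118, [49, 49, 50]), (124, [49, 49, 50]), (130, [48, 48, 50]), (136, [50, 49, 50]), (142, [47, 46, 48]), (148, [49, 50, 51]), (154, [49, 48, 51]), (160, [48, 48, 50]), (166, [48, 48, 49]), (172, [49, 50, 50]), (178, [32, 32, 35]), (184, [121, 118, 110]), (190, [224, 225, 219]), (196, [20, 19, 19]), (202, [19, 18, 17]), (208, [16, 15, 17]), (214, [16, 15, 17]), (220, [17, 15, 17]), (226, [16, 15, 16]), (232, [13, 14, 15]), (238, [50, 49, 52]), (244, [29, 27, 29]), (250, [118, 91, 55]), (256, [205, 170, 112]), (262, [141, 111, 70]), (268, [111, 86, 54]), (274, [112, 86, 54]), (280, [112, 86, 55]), (286, [112, 87, 53]), (292, [113, 88, 56]), (298, [24, 25, 28])]
```

The wedge blob (columns 289–353, rows 248–324) matches the predicted seated pose to about 1 px and looks the same as the full lane's. The gripper is clear, so I hand in.

```bash
python3 -c "
from station import arm
print(arm.job_done())"
```

```text
the job is handed in; nothing more can be done
None
```

I handed the job in at about 33 s: the tall cell, short cell and wedge are in the empty lane, and the last camera check matched the seated wedge to about 1 px. The hand-in gave no verdict, and I did not measure the pad's travel directly.

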